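Pack and tally the battery packs

TASK

Put every battery pack lying on the bench into the open case so that nothing stands above its rim, and push the lid fully shut. Then press the tally counter's lever fully down and let it spring back once for each pack in the case, so that the dial's hand shows exactly that number. Do not disturb the cup, the meter or the screwdriver.

Things in the scene. Friction and masses are not known exactly. Their poses are not given: they have to be found in the camera images.
- case: open aluminium transport case, fixed to the bench, outside 200 mm along its x, 220 mm along its y, 67 mm high, walls and floor 5 mm thick (inside 190 by 210 mm, 62 mm deep, no dividers; room for six packs lying flat, two along x by three along y). Origin: centre of its underside; z up. The lid's hinge runs along its y axis on its +x rim, which is the side away from the middle of the bench
- lid (a joint): hinge of the case's lid, rad: 0 is fully shut, about 1.75 to 1.95 at the start (standing up, leaning slightly outward), 2.0 at most. The lid is a flat plate 200 by 220 by 8 mm, 0.25 kg, no handle; a stiff hinge (about 0.4 N m) holds it at any angle, so it must be pushed over and down all the way
- lid_edge (a point): middle of the lid's free edge, half-way through its 8 mm thickness, 200 mm from the hinge; moves with the lid
- case_hinge (a point): middle of the lid's hinge line, 67.5 mm above the bench; fixed to the case, same axes as the case
- lever (a joint): sprung lever of the tally counter, rad: 0 is up at rest, 0.5 is fully down at its stop. It springs back by itself. Pressing it down takes about 2.5 N at the start and 5.5 N at the stop, where it halts hard. A stroke counts once it is past about 0.42, so go right down to the stop; the lever must then come back up (below about 0.08) before the next one can count
- lever_pad (a point): centre of the top of the lever's black thumb pad, 40 mm wide and 34 mm long, about 85 mm above the bench at rest; over a full stroke it goes about 57 mm down and under 8 mm sideways. Moves with the lever
- counter: tally counter, fixed to the bench: grey housing 100 by 90 mm, 60 mm high, with a white dial on top (up to 70 mm). Origin: centre of its underside; z up. The lever sticks out 110 mm beyond its -x face, its pad 143 mm from the origin along -x
- dial (a joint): the hand on top of the counter, rad clockwise seen from above: 0 at the start, pointing along the counter's -x at the long mark (zero); each full stroke of the lever moves it on by one of the ten marks, 0.628 rad. It only goes forward and is moved by nothing but the lever
- pack1_mid (a point): clip-on battery pack (one of up to five alike; absent ones are not on the bench): grey body 80 by 50 mm, 30 mm high, 0.18 to 0.35 kg, with a black grip rail on top, 70 mm long, 18 mm wide and 25 mm high, along the middle of the body; 55 mm high in all. The point is its centre, half-way up (27.5 mm above its underside); x along its length and the rail, z up through the rail. Starts flat on the bench, rail up, its length roughly along the world y axis
- pack2_mid (a point): clip-on battery pack (one of up to five alike; absent ones are not on the bench): grey body 80 by 50 mm, 30 mm high, 0.18 to 0.35 kg, with a black grip rail on top, 70 mm long, 18 mm wide and 25 mm high, along the middle of the body; 55 mm high in all. The point is its centre, half-way up (27.5 mm above its underside); x along its length and the rail, z up through the rail. Starts flat on the bench, rail up, its length roughly along the world y axis
- pack3_mid (a point): clip-on battery pack (one of up to five alike; absent ones are not on the bench): grey body 80 by 50 mm, 30 mm high, 0.18 to 0.35 kg, with a black grip rail on top, 70 mm long, 18 mm wide and 25 mm high, along the middle of the body; 55 mm high in all. The point is its centre, half-way up (27.5 mm above its underside); x along its length and the rail, z up through the rail. Starts flat on the bench, rail up, its length roughly along the world y axis
- pack4_mid (a point): clip-on battery pack (one of up to five alike; absent ones are not on the bench): grey body 80 by 50 mm, 30 mm high, 0.18 to 0.35 kg, with a black grip rail on top, 70 mm long, 18 mm wide and 25 mm high, along the middle of the body; 55 mm high in all. The point is its centre, half-way up (27.5 mm above its underside); x along its length and the rail, z up through the rail. Starts flat on the bench, rail up, its length roughly along the world y axis
- pack5_mid (a point): clip-on battery pack (one of up to five alike; absent ones are not on the bench): grey body 80 by 50 mm, 30 mm high, 0.18 to 0.35 kg, with a black grip rail on top, 70 mm long, 18 mm wide and 25 mm high, along the middle of the body; 55 mm high in all. The point is its centre, half-way up (27.5 mm above its underside); x along its length and the rail, z up through the rail. Starts flat on the bench, rail up, its length roughly along the world y axis
- mug: white cup, bystander, 76 mm wide, 110 mm high, beyond the packs; origin at the centre of its underside
- meter: grey handheld meter, bystander, 75 by 150 by 36 mm, beyond the packs; origin at the centre of its underside
- driver: screwdriver, bystander, lying beyond the packs; origin on the bench under its middle
Not all that is in view belongs to the job. Leave any pink look-alike of the part that bears pack4_mid alone.

How it is judged:
By the outcome, as a careful person would: the job done as asked, in the order asked, and still so for the second after the job is handed in, with the robot touching nothing.
Of pack3, pack4, pack5 only 1 to 3 are there at a start; the rules pass over those that are not, and their reading is None.
At some moment in a run one of pack1, pack2, pack3, pack4, pack5 may be knocked a few centimetres aside while the robot is not near it.
Once in a run the grip may slacken for a moment while it holds something.
It also fails if it takes over 210 s, if anything falls off the work surface, if the arm or the gripper's body presses on something with over 40 N, if the wrist force passes 120 N, or if a joint passes its speed limit or range.

ROBOT

A 6-joint arm with a two-finger parallel gripper is mounted at the origin on the work surface. World frame = base frame: x ahead of the robot, y to its left, z up, the work surface at z = 0. Lengths are in m, angles in degrees, forces in N, time in s.
With the tool pointing down it reaches from about 0.35 to 0.875 m from the base axis. Payload 4.2 kg.
Tool frame: the origin (TCP) lies midway between the tips of the shut fingers; the grasp point (between the pads) lies 19 mm behind it; z points along the fingers, y is the line along which they close (so a half turn about z gives the same grasp; the last joint's range is limited). The gripper opens to 87 mm and grips with 3 to 60 N. Pads are 19 mm wide; open, the fingers measure 117 mm over their backs; the gripper's body (75 mm by 190 mm) begins 51 mm behind the grasp point.
Start: joints at [-56.058, 22.042, 0.453, 0, -68.411, -14.817], TCP at [0.205, -0.59, 0.195] pointing down, gripper open.
Joint ranges: [-179.83, 179.83], [-69.29, 118.12], [-61.27, 80.66], [-181.25, 117.63], [-171.15, -9.14], [-177.46, 177.46]. Speed limits (degrees/s): [159.86, 159.86, 180, 180, 180, 180].

INTERFACE

Orientations are given as a 3x3 rotation matrix whose columns are the frame's x, y, z axes.
In Python, from station import sense, capture, finish_job, silhouettes, landmark_of gives the robot as it stands.
- The arm moves only by the tool step_arm, never from a script. Its arguments are lists of equal length, an entry for each row: "linear": the shift along the tool's x, y, z in mm, a list of three; "delta_rot": the turn, a rotation vector about the tool's x, y, z in rad, a list of three; "grip": the finger opening in mm, from 0 to 87. A call has 1 to 10 rows; each row shifts and turns the commanded pose from where the row before left it, along the tool's axes as they then stand; what a row does not reach is not made up. A row lasts 1/8 s, in which the tool goes at most 62.5 mm and 10.7 degrees, less where a joint would pass 70% of its speed; a pose out of reach is approached as far as the arm can. A call with a gripper value outside its range is refused whole. The fingers move at their own pace and stop on an object; the grip force is fixed at half the most. Time passes only in rows, so rows that do not move let the fingers close. It gives the time, the measured TCP pose, the force, the opening and the grip force at its end, in the units of the state.
- sense(): the state, without advancing time (a new reading comes with each control period).
- capture(name): name is "side" or "top" or "wrist"; returns a dict with "img" (384x512x3 uint8, red, green, blue), "fx", "fy", "cx", "cy" (pixels), "world_to_cam" (4x4, takes a point from world to camera coordinates); the wrist camera has in their place "mount" (4x4, takes a point from camera to tool coordinates, whose origin is the TCP and whose axes are the flange's). Camera axes: x right, y up, looking along -z (the intrinsics and any distortion apply to the point x, -y, -z); pixel columns grow to the right and rows downward; lengths in m; the calibration is good to about 2 mm. A picture is of the moment at which its call begins: read the wrist's pose just before it. There is no depth.
- finish_job(): hands the job in; it is judged then, once.
Trained networks look in the newest picture that a camera, given by its name, has taken for a name from the list of things; names that differ only in an ending like _2 or _b are one class to them, and where a whole thing is asked for, a point or a joint stands for the part that bears it (a point fixed in the world has none). Each returns a list of dicts, best first, with "score" (0 to 1); they miss things now and then, are a little off and sometimes report something else, mostly with a low value. They report only what shows in the picture. A call takes as long as a camera call. They do not tell look-alikes from the thing itself.
- silhouettes(camera, label): "mask" (384x512 bool, what is visible of it) and "point" ([column, row] in pixels, amid what is visible of it).
- landmark_of(camera, label): "point" ([column, row] in pixels: a listed point, or the origin of a listed thing).
The state is a dict: "time_s": time; "joints": joint angles; "joint_velocities": joint speeds; "effort": joint torques, N m; "tcp_pos": TCP position; "ee_rot": TCP orientation; "wrist_force": force on the tool from outside, world axes, zero at the start; "moment": the same for the moment, N m; "gripper_width": opening from 0.0 (shut) to 1.0 (fully open); "gripper_force": force on a finger pad.
Only numpy, scipy, OpenCV 4.12 (cv2) and the standard library are available. Lean on these libraries where they do the work, as an engineer would, in place of code of your own. Each camera call takes 0.05 s, during which the arm holds its last target. There are 200 camera calls.

## Working session

There is one attempt and no reset: what is moved stays moved. The work goes in short steps, Python scripts to look and compute and a tool call to move; the robot and the scene stay as the last step left them, time stands still between calls to the robot, and variables do not carry over. Pictures are saved under pics/ and viewed, at most 14 in all, crops included, and the job is handed in when it is done.

Besides the shell and the picture viewer there is one more tool, called after "Call:" by a JSON object that holds its "api" and its "payload", one argument or row to a line. step_arm: Moves the arm, as the interface text tells. Its arguments: {"type":"object","properties":{"linear":{"type":"array"},"delta_rot":{"type":"array"},"grip":{"type":"array"}},"required":["linear","delta_rot","grip"]}

```bash
ls; mkdir -p pics; cat > h.py <<'E'
import numpy as np,cv2
from station import *
def snap(c,fn=None):
    s=sense(); d=capture(c)
    if fn: cv2.imwrite('pics/'+fn,d['img'][:,:,::-1])
    if 'mount' in d:
        T=np.eye(4);T[:3,:3]=s['ee_rot'];T[:3,3]=s['tcp_pos'];C=T@np.array(d['mount'])
    else: C=np.linalg.inv(np.array(d['world_to_cam']))
    d['C']=C
    return d
def ray(d,p,z):
    k=np.array(d.get('dist',d.get('distortion',np.zeros(5))),float)
    K=np.array([[d['fx'],0,d['cx']],[0,d['fy'],d['cy']],[0,0,1]])
    u=cv2.undistortPoints(np.array([[p]],float),K,k)[0,0]
    v=d['C'][:3,:3]@np.array([u[0],-u[1],-1]);o=d['C'][:3,3]
    return o+v*(z-o[2])/v[2]
def proj(d,X):
    c=np.linalg.inv(d['C'])@np.append(X,1)
    return np.array([d['fx']*c[0]/-c[2]+d['cx'],d['fy']*-c[1]/-c[2]+d['cy']])
E
python3 - <<'E'
from h import *
np.set_printoptions(precision=4,suppress=True)
s=sense();print(s)
Z={'case':0,'counter':0,'lever_pad':.085,'case_hinge':.0675,'mug':0,'meter':0,'driver':0,'pack1_mid':.0275}
for c in('top','side'):
    d=snap(c,c+'0.png');print({k:v for k,v in d.items() if k not in('img','C')})
    print(d['C'])
    for n in list(Z)+['lid_edge']:
        for r in landmark_of(c,n): print(c,n,round(r['score'],2),np.round(r['point'],1),ray(d,r['point'],Z.get(n,.26)))
E
```

```text
pics
{'time_s': 0.0, 'joints': array([-56.0605,  22.0888,   0.379 ,  -0.0269, -68.4119, -14.8171]), 'joint_velocities': array([-0.079 , -0.0618, -0.0374, -0.0382,  0.0451, -0.0267]), 'effort': array([  0.0005, -39.0668,  18.7407,   4.22  ,   0.0111,  -0.0002]), 'tcp_pos': array([ 0.2045, -0.5899,  0.1935]), 'ee_rot': array([[-0.9449, -0.3274, -0.0008],
       [-0.3274,  0.9449,  0.002 ],
       [ 0.0001,  0.0022, -1.    ]]), 'wrist_force': array([-0.3692,  0.5281, -0.5451]), 'moment': array([ 0.0241, -0.0377, -0.002 ]), 'gripper_force': 0.0, 'gripper_width': 1.0024229384209815}
{'fx': 499.19803981324185, 'fy': 499.19803981324185, 'cx': 254.3062043410864, 'cy': 195.05413327644808, 'world_to_cam': array([[ 0.0034, -0.9999, -0.0167, -0.0059],
       [ 0.9973,  0.0021,  0.0731, -0.612 ],
       [-0.073 , -0.0169,  0.9972, -1.3502],
       [ 0.    ,  0.    ,  0.    ,  1.    ]])}
[[ 0.0034  0.9973 -0.073   0.5118]
 [-0.9999  0.0021 -0.0169 -0.0274]
 [-0.0167  0.0731  0.9972  1.391 ]
 [ 0.      0.      0.      1.    ]]
top case 0.56 [159.8 229.5] [0.5167 0.2594 0.    ]
top counter 0.61 [373
[... 945 characters left out ...]
0.4953]
 [ 0.0006  0.6578  0.7532  0.8032]
 [ 0.      0.      0.      1.    ]]
side case 0.57 [228.6 333.4] [0.5069 0.259  0.    ]
side counter 0.86 [318.3 155.9] [ 0.576  -0.3245  0.    ]
side lever_pad 0.7 [233.4 161.3] [ 0.7292 -0.1023  0.085 ]
side lever_pad 0.61 [371.2 143.4] [ 0.4436 -0.3591  0.085 ]
side case_hinge 0.47 [280.5 197.1] [ 0.5697 -0.0719  0.0675]
side mug 0.96 [161.4 248.8] [0.7622 0.1719 0.    ]
side meter 0.85 [237.  160.8] [ 0.7719 -0.1803  0.    ]
side driver 0.7 [190.  201.6] [0.7944 0.0167 0.    ]
side pack1_mid 0.85 [254.4 231.1] [0.5862 0.0257 0.0275]
side lid_edge 0.69 [308.4 320.8] [0.3523 0.2604 0.26  ]
side lid_edge 0.64 [370.  143.3] [ 0.4111 -0.1499  0.26  ]
```

```bash
python3 -c "
import cv2,numpy as np
a=cv2.imread('pics/top0.png');cv2.imwrite('pics/t1.png',cv2.resize(a[100:340,80:440],(800,533),interpolation=cv2.INTER_CUBIC))"
```

```text
(no output)
```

View pics/t1.png

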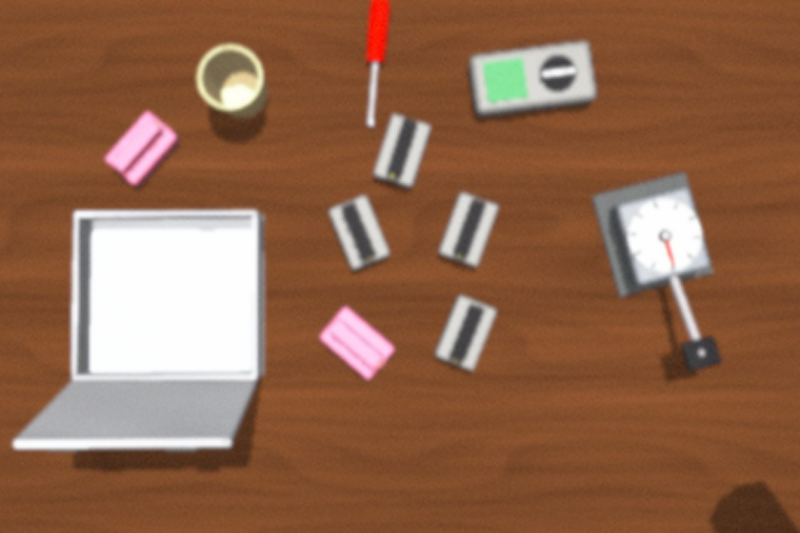

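View pics/side0.png

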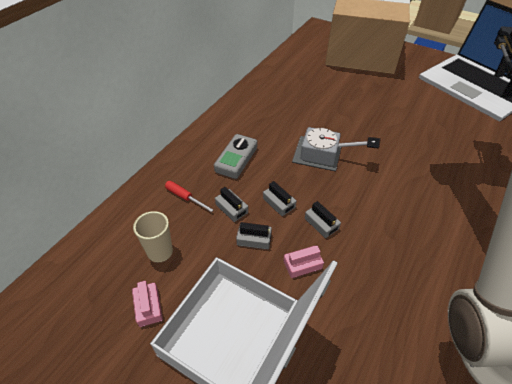

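The top view shows four grey packs, at crop positions (403,150), (358,232), (469,230) and (466,332). There are two pink look-alikes to leave alone, at (140,148) and (357,343). The case has its lid on the robot's side (free edge at crop row 443), and the counter is on the right with its pad at (701,353).

```bash
cat >> h.py <<'E'
def packs(d,dbg=False):
    """grey packs on bench in the top picture: (x,y,yaw of rail deg) via dark rail inside bright grey body"""
    im=d['img'].astype(int);mx=im.max(2);mn=im.min(2)
    g=((mx-mn<40)&(mx>110)).astype(np.uint8)
    g=cv2.morphologyEx(g,cv2.MORPH_CLOSE,np.ones((11,11)))
    n,L,st,ce=cv2.connectedComponentsWithStats(g)
    out=[]
    for i in range(1,n):
        if not 300<st[i,4]<1300: continue
        rail=((L==i)&(mx<90))
        w=np.argwhere(rail)[:,::-1].astype(float)
        if len(w)<60: continue
        P=np.array([ray(d,p,.05)[:2] for p in w])
        c=P.mean(0);ev,V=np.linalg.eigh(np.cov(P.T));v=V[:,1]
        out.append((c[0],c[1],np.degrees(np.arctan2(v[1],v[0]))%180,st[i,4],len(w),np.sqrt(12*ev[1])))
    return out
E
python3 - <<'E'
from h import *
np.set_printoptions(precision=4,suppress=True)
d=snap('top')
for p in packs(d): print(np.round(p,4))
q=[(112.9,195.4),(197.9,195.4),(198.4,270),(112.4,270)]
c=np.array([ray(d,p,.067) for p in q]);print(c,c.mean(0))
for n in('case','pack1_mid','lid_edge','lever_pad'):
    for r in silhouettes('top',n): 
        m=r['mask'];print(n,round(r['score'],2),r['point'],m.sum(), np.median(d['img'][m],0))
dw=snap('wrist');print(dw['mount'])
E
```

```text
[   0.7788   -0.2111    4.1625 1167.       66.        0.0453]
[  0.6885  -0.0215 163.9009 749.     103.       0.0662]
[  0.5905  -0.1028 160.3967 577.     105.       0.0655]
[  0.5861   0.0321  22.0064 584.     104.       0.0638]
[  0.4639  -0.0993 157.9696 593.     110.       0.0634]
[[0.607  0.3729 0.067 ]
 [0.6075 0.1453 0.067 ]
 [0.4103 0.1417 0.067 ]
 [0.4093 0.3695 0.067 ]] [0.5085 0.2574 0.067 ]
case 0.65 [144.8, 286.5] 2789 [171. 172. 175.]
case 0.62 [150.7, 246.8] 9394 [246. 247. 248.]
pack1_mid 0.67 [242.7, 205.5] 554 [169.5 163.5 159. ]
lid_edge 0.64 [143.3, 283.6] 2734 [171. 172. 175.]
lever_pad 0.52 [393.8, 259.3] 283 [75. 64. 66.]
[[-0.0003  0.9679  0.2515  0.0694]
 [ 1.      0.0004 -0.0003  0.0008]
 [-0.0004  0.2515 -0.9679 -0.1898]
 [ 0.      0.      0.      1.    ]]
```

Measured rail lengths and heights fit the packs. The rails run roughly along world x, which is vertical in the picture. I'll turn the tool so its camera faces away from the lid, starting with the nearest pack.

Call:
{"api": "step_arm", "payload": {
  "linear": [
    [-40.6, 37.9, 0],
    [-40.6, 37.9, 0],
    [-40.6, 37.9, 0],
    [-40.6, 37.9, 0],
    [-40.6, 37.9, 0],
    [-40.6, 37.9, 0],
    [-40.6, 37.9, 0],
    [-40.6, 37.9, 0],
    [-40.6, 37.9, 0],
    [-40.6, 37.9, 0]
  ],
  "delta_rot": [
    [0, 0, 0],
    [0, 0, 0],
    [0, 0, 0],
    [0, 0, 0],
    [0, 0, 0],
    [0, 0, 0],
    [0, 0, 0],
    [0, 0, 0],
    [0, 0, 0],
    [0, 0, 0]
  ],
  "grip": [87, 87, 87, 87, 87, 87, 87, 87, 87, 87]
}}

```text
time_s: 2.55
tcp_pos: [0.465, -0.0976, 0.195]
ee_rot: [[-0.945, -0.328, 0.001], [-0.328, 0.945, -0.0], [-0.001, -0.0, -1.0]]
wrist_force: [0.2, -0.7, 0.1]
gripper_width: 1.001
gripper_force: 0.0
```

Call:
{"api": "step_arm", "payload": {
  "linear": [
    [0, 0, 0],
    [0, 0, 0],
    [0, 0, 0],
    [0, 0, 0],
    [0, 0, 0],
    [0, 0, 0],
    [0, 0, 0],
    [0, 0, 0],
    [0, 0, 0],
    [0, 0, 0]
  ],
  "delta_rot": [
    [0, 0, -0.18],
    [0, 0, -0.18],
    [0, 0, -0.18],
    [0, 0, -0.18],
    [0, 0, -0.18],
    [0, 0, -0.18],
    [0, 0, -0.18],
    [0, 0, -0.18],
    [0, 0, -0.18],
    [0, 0, -0.18]
  ],
  "grip": [87, 87, 87, 87, 87, 87, 87, 87, 87, 87]
}}

```text
time_s: 3.8
tcp_pos: [0.4642, -0.0994, 0.1947]
ee_rot: [[0.539, -0.842, 0.0], [-0.842, -0.539, 0.0], [0.0, -0.0, -1.0]]
wrist_force: [-0.3, 0.7, 0.4]
gripper_width: 1.002
gripper_force: 0.0
```

Call:
{"api": "step_arm", "payload": {
  "linear": [
    [0, 0, 0],
    [0, 0, 0],
    [0, 0, 0],
    [0, 0, 0],
    [0, 0, 0]
  ],
  "delta_rot": [
    [0, 0, -0.18],
    [0, 0, -0.18],
    [0, 0, -0.18],
    [0, 0, -0.09],
    [0, 0, 0]
  ],
  "grip": [87, 87, 87, 87, 87]
}}

```text
time_s: 4.42
tcp_pos: [0.4642, -0.0994, 0.1947]
ee_rot: [[0.929, -0.37, 0.0], [-0.37, -0.929, 0.0], [0.0, -0.0, -1.0]]
wrist_force: [-0.7, -0.3, -0.3]
gripper_width: 1.0
gripper_force: 0.0
```

```bash
cat >> h.py <<'E'
from scipy.spatial.transform import Rotation as Ro
def Rt(th): 
    c,s=np.cos(np.radians(th)),np.sin(np.radians(th))
    return np.array([[c,s,0],[s,-c,0],[0,0,-1.]])
def goto(x,y,z,th):
    """shift in the current tool axes (mm), then turn (rad), from measured pose"""
    s=sense();R=np.array(s['ee_rot']);
    print('from',np.round(s['tcp_pos'],4),'th',round(np.degrees(np.arctan2(R[1,0],R[0,0])),1),'-> shift',np.round(1000*R.T@(np.array([x,y,z])-s['tcp_pos']),1),'turn',np.round(Ro.from_matrix(R.T@Rt(th)).as_rotvec(),3),'t',round(s['time_s'],1))
E
python3 - <<'E'
from h import *
d=snap('wrist','w1.png');s=sense();print(s['joints'],s['time_s'])
goto(.464,-.0993,.1,-22)
d=snap('top')
for p in packs(d): print(np.round(p,4))
E
```

```text
[ 7.58744376e+00  7.25131704e+00 -1.98038500e+01  3.07235258e-03
 -6.29300391e+01  6.06739482e+01] 4.475
from [ 0.4642 -0.0994  0.1947] th -21.7 -> shift [-0.3  0.  94.7] turn [-0.    -0.     0.005] t 4.5
[ 7.792e-01 -2.116e-01  2.693e+00  1.158e+03  8.300e+01  4.490e-02]
[ 6.886000e-01 -2.160000e-02  1.629565e+02  7.590000e+02  1.320000e+02
  6.990000e-02]
[ 5.898000e-01 -1.027000e-01  1.602889e+02  5.770000e+02  1.270000e+02
  6.710000e-02]
[5.85500e-01 3.18000e-02 2.23229e+01 5.74000e+02 1.32000e+02 6.74000e-02]
```

View pics/w1.png

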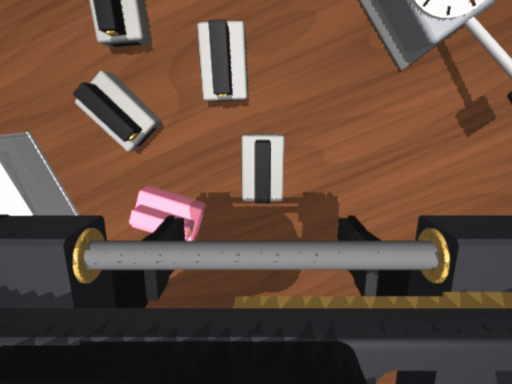

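The wrist view shows the pack centred under the gripper (col 263, rows 135–200), with its rail parallel to the pads. I'll descend and grip.

Call:
{"api": "step_arm", "payload": {
  "linear": [
    [0, 0, 40],
    [0, 0, 40],
    [0, 0, 40],
    [0, 0, 40],
    [0, 0, 0]
  ],
  "delta_rot": [
    [0, 0, 0],
    [0, 0, 0],
    [0, 0, 0],
    [0, 0, 0],
    [0, 0, 0]
  ],
  "grip": [50, 50, 50, 50, 50]
}}

```text
time_s: 5.15
tcp_pos: [0.4617, -0.0997, 0.0323]
ee_rot: [[0.929, -0.37, -0.007], [-0.37, -0.929, -0.001], [-0.006, 0.003, -1.0]]
wrist_force: [0.0, -0.8, 0.2]
gripper_width: 0.591
gripper_force: 0.0
```

Call:
{"api": "step_arm", "payload": {
  "linear": [
    [0, 0, 0],
    [0, 0, 0],
    [0, 0, 0],
    [0, 0, 0],
    [0, 0, -40],
    [0, 0, -40],
    [0, 0, -40],
    [0, 0, -40],
    [0, 0, 0]
  ],
  "delta_rot": [
    [0, 0, 0],
    [0, 0, 0],
    [0, 0, 0],
    [0, 0, 0],
    [0, 0, 0],
    [0, 0, 0],
    [0, 0, 0],
    [0, 0, 0],
    [0, 0, 0]
  ],
  "grip": [0, 0, 0, 0, 0, 0, 0, 0, 0]
}}

```text
time_s: 6.28
tcp_pos: [0.4664, -0.0994, 0.1982]
ee_rot: [[0.93, -0.369, 0.008], [-0.369, -0.93, 0.0], [0.008, -0.003, -1.0]]
wrist_force: [0.2, 0.5, 0.2]
gripper_width: 0.004
gripper_force: 0.0
```

```bash
python3 - <<'E'
from h import *
goto(.5565,.19,.195,1)
E
```

```text
from [ 0.4664 -0.0994  0.1982] th -21.6 -> shift [ -22.9 -302.2    4.1] turn [-0.002 -0.008 -0.395] t 6.3
```

```bash
python3 - <<'E'
from h import *
d=snap('wrist','w2.png')
print('tcp px',proj(d,sense()['tcp_pos']))
for r in landmark_of('wrist','pack1_mid'): print(r['score'],r['point'],ray(d,r['point'],.0275))
d=snap('top','t2.png')
for p in packs(d): print(np.round(p,4))
d=snap('side')
for r in landmark_of('side','pack1_mid'): print(r['score'],r['point'],ray(d,r['point'],.0275))
E
```

```text
tcp px [261.41069543 216.26463815]
0.9 [119.8, 115.4] [0.58389786 0.0292713  0.0275    ]
[ 7.792e-01 -2.114e-01  7.378e-01  1.157e+03  8.400e+01  4.460e-02]
[ 6.887000e-01 -2.170000e-02  1.631979e+02  7.460000e+02  1.310000e+02
  6.990000e-02]
[ 5.901000e-01 -1.028000e-01  1.604245e+02  5.800000e+02  1.280000e+02
  6.770000e-02]
[5.85500e-01 3.18000e-02 2.23725e+01 5.75000e+02 1.33000e+02 6.71000e-02]
0.67 [251.8, 231.8] [0.59052132 0.03077977 0.0275    ]
```

View pics/w2.png

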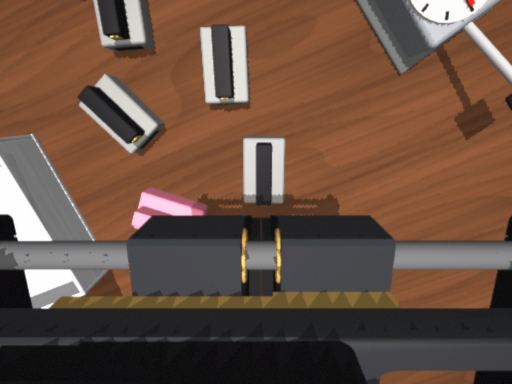

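The jaws closed on nothing. The pack is still there at cols 244–285, rows 138–205, possibly with its near part hidden by the fingers. I'll work out where its visible end lies.

```bash
python3 - <<'E'
from h import *
d=snap('wrist'); g=sense()
for p in [(244,138),(285,138),(264,205)]: print(p,ray(d,p,.03),ray(d,p,.055), np.array(g['ee_rot']).T@(ray(d,p,.03)-g['tcp_pos']))
for X in [(.464,-.0993,.03),(.501,-.114,.03)]: print(proj(d,X))
for a in [(256,144),(121,76)]: print(ray(d,a,.055))
for c in ('counter','meter','mug','lever_pad'):
    for r in landmark_of('wrist',c): print(c,r['score'],r['point'],ray(d,r['point'],.085 if 'pad' in c else 0))
E
python3 -c "
import cv2
a=cv2.imread('pics/t2.png');cv2.imwrite('pics/t2c.png',cv2.resize(a[150:330,200:440],(800,600),interpolation=cv2.INTER_CUBIC))"
```

```text
(244, 138) [ 0.50275302 -0.09476011  0.03      ] [ 0.50443617 -0.0968529   0.055     ] [ 0.03524204 -0.01901884  0.16321763]
(285, 138) [ 0.48540238 -0.13840055  0.03      ] [ 0.48831493 -0.13740116  0.055     ] [0.03521753 0.02794422 0.16327173]
(264, 205) [ 0.41939815 -0.08652105  0.03      ] [ 0.42698748 -0.08919763  0.055     ] [-0.0452712   0.00407842  0.16344197]
[260.19288361 167.51548121]
[260.17406749 133.15228908]
[ 0.49381914 -0.10634793  0.055     ]
[ 0.60784114 -0.00498162  0.055     ]
```

View pics/t2c.png

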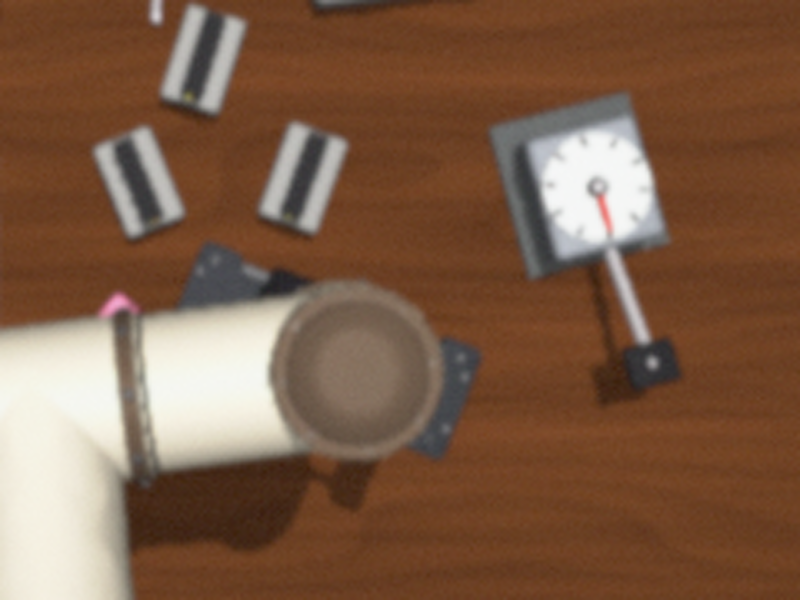

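The pack is where I measured it. The fingers hadn't finished closing when I lifted, because they move at only about 70 mm/s. I'll retry with more time to close.

Call:
{"api": "step_arm", "payload": {
  "linear": [
    [-2, 0, 0],
    [0, 0, 0],
    [0, 0, 0],
    [0, 0, 0],
    [0, 0, 41],
    [0, 0, 41],
    [0, 0, 41],
    [0, 0, 41],
    [0, 0, 0]
  ],
  "delta_rot": [
    [0, 0, 0],
    [0, 0, 0],
    [0, 0, 0],
    [0, 0, 0],
    [0, 0, 0],
    [0, 0, 0],
    [0, 0, 0],
    [0, 0, 0],
    [0, 0, 0]
  ],
  "grip": [50, 50, 50, 50, 50, 50, 50, 50, 50]
}}

```text
time_s: 7.9
tcp_pos: [0.4598, -0.0989, 0.0282]
ee_rot: [[0.929, -0.369, -0.007], [-0.369, -0.929, -0.001], [-0.007, 0.003, -1.0]]
wrist_force: [0.9, -0.0, -0.1]
gripper_width: 0.572
gripper_force: 0.0
```

Call:
{"api": "step_arm", "payload": {
  "linear": [
    [0, 0, 0],
    [0, 0, 0],
    [0, 0, 0],
    [0, 0, 0],
    [0, 0, 0],
    [0, 0, 0],
    [0, 0, 0]
  ],
  "delta_rot": [
    [0, 0, 0],
    [0, 0, 0],
    [0, 0, 0],
    [0, 0, 0],
    [0, 0, 0],
    [0, 0, 0],
    [0, 0, 0]
  ],
  "grip": [5, 5, 5, 5, 5, 5, 5]
}}

```text
time_s: 8.78
tcp_pos: [0.4623, -0.0986, 0.0305]
ee_rot: [[0.929, -0.369, -0.0], [-0.369, -0.929, -0.0], [-0.0, 0.0, -1.0]]
wrist_force: [0.6, -0.4, 0.5]
gripper_width: 0.059
gripper_force: 0.0
```

```bash
python3 - <<'E'
from h import *
d=snap('wrist','w3.png');s=snap('side','s3.png')
a=cv2.imread('pics/s3.png')[120:280,200:412];a=cv2.resize(a,(640,480),interpolation=2)
b=cv2.resize(cv2.imread('pics/w3.png'),(640,480))[:,:]
cv2.imwrite('pics/c3.png',np.vstack([cv2.resize(a,(400,300)),cv2.resize(b,(400,300))]))
E
```

```text
(no output)
```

View pics/c3.png

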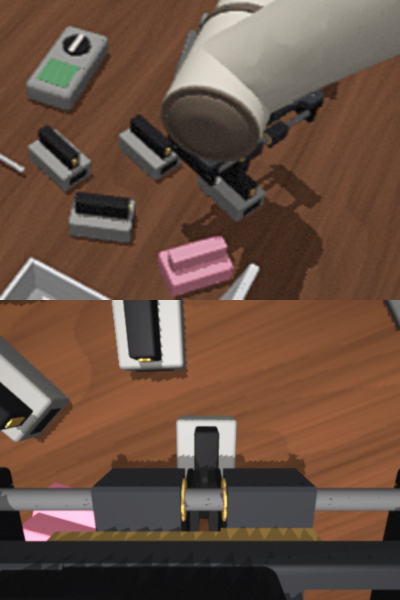

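```bash
python3 - <<'E'
import cv2,numpy as np
a=cv2.imread('pics/s3.png')[180:250,280:390];b=cv2.imread('pics/w3.png')[130:270,180:340]
cv2.imwrite('pics/c4.png',np.hstack([cv2.resize(a,(400,255),interpolation=2),cv2.resize(b,(400,350),interpolation=2)[:255]]) if 0 else np.vstack([cv2.resize(a,(400,255),interpolation=2),cv2.resize(b,(400,345),interpolation=2)]))
E
```

```text
(no output)
```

View pics/c4.png

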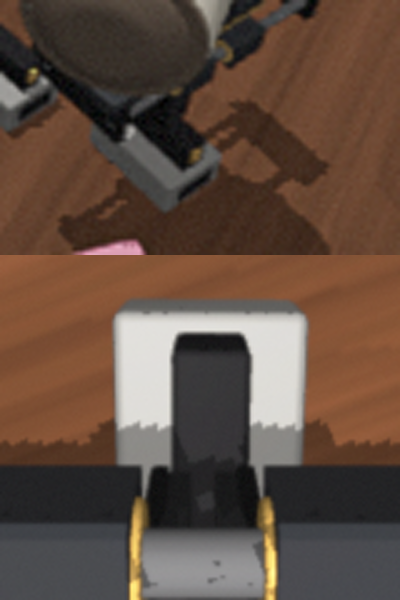

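```bash
python3 - <<'E'
from h import *
s=sense();print(s)
d=snap('side')
for z in (.03,.05,.1): print(z,proj(d,[.4623,-.0986,z]))
print('pack end expected',proj(d,[.464,-.0993,.055]),proj(d,[.428,-.085,.055]),proj(d,[.5,-.114,.055]))
E
```

```text
{'time_s': 8.875, 'joints': array([ 7.71367897e+00,  1.88534011e+01, -3.26764215e+01, -6.53909676e-04,
       -3.84789387e+01,  6.06418781e+01]), 'joint_velocities': array([-0.10604138,  0.00958879,  0.02626979, -0.01815845, -0.00723001,
       -0.00594642]), 'effort': array([ 7.00180426e-04, -3.01120198e+01,  1.26260957e+01,  2.77791247e+00,
        8.38776072e-02,  2.57495486e-05]), 'tcp_pos': array([ 0.46232115, -0.09863614,  0.03048838]), 'ee_rot': array([[ 9.29487355e-01, -3.68853946e-01, -1.52481983e-04],
       [-3.68853952e-01, -9.29487365e-01, -1.34871985e-05],
       [-1.36755270e-04,  6.87797625e-05, -9.99999988e-01]]), 'wrist_force': array([ 0.43301385, -0.4503561 ,  0.089648  ]), 'moment': array([-0.12222061,  0.16690978, -0.02664166]), 'gripper_force': 0.0, 'gripper_width': 0.06024327966553536}
0.03 [322.49749779 216.91634213]
0.05 [323.5777929  211.97828405]
0.1 [326.43354933 198.92454439]
pack end expected [323.33984989 210.24516932] [334.52821316 220.34963207] [312.68858993 200.4585346 ]
```

The fingers straddle the rail in the picture, yet they read 5 mm with no force, so the tips may be above the rail top. I'll lower gently and watch the force.

Call:
{"api": "step_arm", "payload": {
  "linear": [
    [0, 0, 1.5],
    [0, 0, 1.5],
    [0, 0, 0]
  ],
  "delta_rot": [
    [0, 0, 0],
    [0, 0, 0],
    [0, 0, 0]
  ],
  "grip": [5, 5, 5]
}}

```text
time_s: 9.3
tcp_pos: [0.4624, -0.0986, 0.0275]
ee_rot: [[0.929, -0.369, -0.0], [-0.369, -0.929, -0.0], [-0.0, 0.0, -1.0]]
wrist_force: [0.1, -0.8, -0.9]
gripper_width: 0.063
gripper_force: 0.0
```

```bash
python3 - <<'E'
from h import *
d=snap('wrist'); print(d['fx'],d['cx'],d['cy'])
g=sense();T=np.eye(4);T[:3,:3]=g['ee_rot'];T[:3,3]=g['tcp_pos']
for x in (-10,0,10):
  for z in (-70,-40,-19,0): print(x,z,[np.round(proj(d,(T@[x/1e3,y/1e3,z/1e3,1])[:3]),0) for y in(-2.5,2.5)])
for z in (.03,.055):print(z,proj(d,(g['tcp_pos'][0]-.002,g['tcp_pos'][1],z)))
E
```

```text
305.1904562983829 260.6806847695814 188.75618563832188
-10 -70 [array([255., 290.]), array([266., 290.])]
-10 -40 [array([256., 258.]), array([265., 258.])]
-10 -19 [array([257., 241.]), array([265., 241.])]
-10 0 [array([257., 229.]), array([265., 229.])]
0 -70 [array([255., 269.]), array([267., 269.])]
0 -40 [array([256., 241.]), array([265., 241.])]
0 -19 [array([257., 226.]), array([265., 226.])]
0 0 [array([257., 215.]), array([265., 215.])]
10 -70 [array([255., 248.]), array([267., 248.])]
10 -40 [array([256., 223.]), array([266., 223.])]
10 -19 [array([257., 210.]), array([265., 210.])]
10 0 [array([257., 201.]), array([265., 201.])]
0.03 [261.87870734 219.20131394]
0.055 [262.04872434 234.47033896]
```

Call:
{"api": "step_arm", "payload": {
  "linear": [
    [0, 0, 2],
    [0, 0, 2],
    [0, 0, 0]
  ],
  "delta_rot": [
    [0, 0, 0],
    [0, 0, 0],
    [0, 0, 0]
  ],
  "grip": [5, 5, 5]
}}

```text
time_s: 9.72
tcp_pos: [0.4625, -0.0987, 0.0272]
ee_rot: [[0.93, -0.367, 0.0], [-0.367, -0.93, -0.001], [0.001, 0.001, -1.0]]
wrist_force: [-9.5, 4.6, 29.9]
gripper_width: 0.062
gripper_force: 15.2
```

Call:
{"api": "step_arm", "payload": {
  "linear": [
    [0, 0, 2],
    [0, 0, 2],
    [0, 0, 0]
  ],
  "delta_rot": [
    [0, 0, 0],
    [0, 0, 0],
    [0, 0, 0]
  ],
  "grip": [5, 5, 5]
}}

```text
time_s: 10.1
tcp_pos: [0.4626, -0.0987, 0.0271]
ee_rot: [[0.931, -0.366, 0.001], [-0.366, -0.931, -0.002], [0.001, 0.001, -1.0]]
wrist_force: [-18.6, 8.7, 60.3]
gripper_width: 0.058
gripper_force: 30.4
```

```bash
python3 - <<'E'
from h import *
d=snap('wrist','w5.png');s=snap('side','s5.png')
a=cv2.imread('pics/s5.png')[150:260,250:400];b=cv2.imread('pics/w5.png')[130:270,180:340]
cv2.imwrite('pics/c5.png',np.hstack([cv2.resize(a,(400,350),interpolation=2),cv2.resize(b,(400,350),interpolation=2)]))
E
```

```text
(no output)
```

View pics/c5.png

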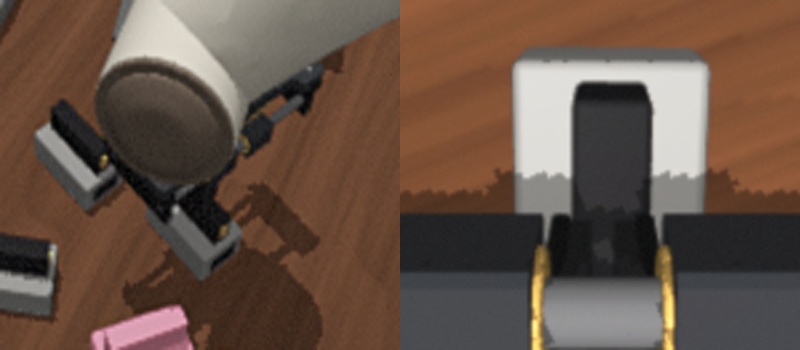

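The force came up with the tool reading z = 0.027 while the fingertips sit on the 55 mm rail top. So the real tips are about 28 mm above the reported TCP. I'll regrip with the tool reading 28 mm lower (z ≈ 0.006).

Call:
{"api": "step_arm", "payload": {
  "linear": [
    [0, 0, -25],
    [0, 0, -25],
    [0, 0, 0],
    [0, 0, 0],
    [0, 0, 0],
    [0, 0, 0],
    [0, 0, 30],
    [0, 0, 12],
    [0, 0, 0],
    [0, 0, 0]
  ],
  "delta_rot": [
    [0, 0, 0],
    [0, 0, 0],
    [0, 0, 0],
    [0, 0, 0],
    [0, 0, 0],
    [0, 0, 0],
    [0, 0, 0],
    [0, 0, 0],
    [0, 0, 0],
    [0, 0, 0]
  ],
  "grip": [55, 55, 55, 55, 55, 55, 55, 55, 55, 55]
}}

```text
time_s: 11.45
tcp_pos: [0.463, -0.0986, 0.0281]
ee_rot: [[0.93, -0.369, 0.001], [-0.369, -0.93, -0.0], [0.001, -0.0, -1.0]]
wrist_force: [0.3, 0.4, -0.1]
gripper_width: 0.628
gripper_force: 0.0
```

Call:
{"api": "step_arm", "payload": {
  "linear": [
    [0, 0, 6],
    [0, 0, 6],
    [0, 0, 0]
  ],
  "delta_rot": [
    [0, 0, 0],
    [0, 0, 0],
    [0, 0, 0]
  ],
  "grip": [55, 55, 55]
}}

```text
time_s: 11.82
tcp_pos: [0.4619, -0.0987, 0.0151]
ee_rot: [[0.929, -0.369, -0.001], [-0.369, -0.929, -0.0], [-0.001, 0.0, -1.0]]
wrist_force: [-0.8, -0.4, -0.5]
gripper_width: 0.635
gripper_force: 0.0
```

Call:
{"api": "step_arm", "payload": {
  "linear": [
    [0, 0, 5],
    [0, 0, 4],
    [0, 0, 0]
  ],
  "delta_rot": [
    [0, 0, 0],
    [0, 0, 0],
    [0, 0, 0]
  ],
  "grip": [55, 55, 55]
}}

```text
time_s: 12.2
tcp_pos: [0.462, -0.0987, 0.0061]
ee_rot: [[0.929, -0.369, -0.001], [-0.369, -0.929, -0.0], [-0.001, 0.0, -1.0]]
wrist_force: [-0.3, -0.6, -0.1]
gripper_width: 0.631
gripper_force: 0.0
```

Call:
{"api": "step_arm", "payload": {
  "linear": [
    [0, 0, 0],
    [0, 0, 0],
    [0, 0, 0],
    [0, 0, 0],
    [0, 0, 0],
    [0, 0, 0],
    [0, 0, 0]
  ],
  "delta_rot": [
    [0, 0, 0],
    [0, 0, 0],
    [0, 0, 0],
    [0, 0, 0],
    [0, 0, 0],
    [0, 0, 0],
    [0, 0, 0]
  ],
  "grip": [5, 5, 5, 5, 5, 5, 5]
}}

```text
time_s: 13.08
tcp_pos: [0.4621, -0.0988, 0.0066]
ee_rot: [[0.929, -0.369, -0.0], [-0.369, -0.929, -0.0], [-0.0, 0.0, -1.0]]
wrist_force: [-1.2, -1.2, 0.9]
gripper_width: 0.203
gripper_force: 30.0
```

Call:
{"api": "step_arm", "payload": {
  "linear": [
    [0, 0, -30],
    [0, 0, -40],
    [0, 0, -40],
    [0, 0, -40],
    [0, 0, 0]
  ],
  "delta_rot": [
    [0, 0, 0],
    [0, 0, 0],
    [0, 0, 0],
    [0, 0, 0],
    [0, 0, 0]
  ],
  "grip": [5, 5, 5, 5, 5]
}}

```text
time_s: 13.7
tcp_pos: [0.4644, -0.0983, 0.1591]
ee_rot: [[0.93, -0.369, 0.007], [-0.369, -0.93, 0.001], [0.006, -0.004, -1.0]]
wrist_force: [0.4, 0.3, -4.0]
gripper_width: 0.208
gripper_force: 30.0
```

Call:
{"api": "step_arm", "payload": {
  "linear": [
    [-3.2, -50.5, 0],
    [-3.2, -50.5, 0],
    [-3.2, -50.5, 0],
    [-3.2, -50.5, 0],
    [-3.2, -50.5, 0],
    [-3.2, -50.5, 0],
    [0, 0, 0],
    [0, 0, 0],
    [0, 0, 0],
    [0, 0, 0]
  ],
  "delta_rot": [
    [0, 0, 0],
    [0, 0, 0],
    [0, 0, 0],
    [0, 0, 0],
    [0, 0, 0],
    [0, 0, 0],
    [0, 0, -0.13],
    [0, 0, -0.13],
    [0, 0, -0.13],
    [0, 0, 0]
  ],
  "grip": [5, 5, 5, 5, 5, 5, 5, 5, 5, 5]
}}

```text
time_s: 14.95
tcp_pos: [0.5549, 0.1897, 0.154]
ee_rot: [[1.0, 0.01, -0.004], [0.01, -1.0, -0.002], [-0.004, 0.002, -1.0]]
wrist_force: [-0.2, 0.4, -3.5]
gripper_width: 0.207
gripper_force: 30.0
```

```bash
python3 - <<'E'
from h import *
goto(.5565,.19,.157,1)
s=snap('side','s6.png');w=snap('wrist','w6.png')
a=cv2.imread('pics/s6.png')[150:384,100:400];b=cv2.imread('pics/w6.png')
cv2.imwrite('pics/c6.png',np.hstack([cv2.resize(a,(400,312),interpolation=2),cv2.resize(b,(400,312),interpolation=2)]))
E
```

```text
from [0.5549 0.1897 0.154 ] th 0.6 -> shift [ 1.6 -0.3 -3. ] turn [ 0.002  0.004 -0.007] t 14.9
```

View pics/c6.png

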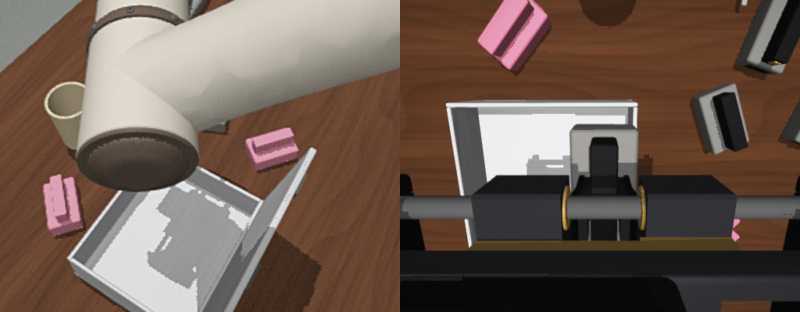

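The pack is held level over the case, with plenty of clearance from the lid. I'll check the rim's position in the wrist view.

```bash
python3 - <<'E'
from h import *
np.set_printoptions(precision=4,suppress=True)
d=snap('wrist')
im=d['img']; g=im.min(2)
# far rim: first bright pixel down columns; right rim: last bright pixel along rows above gripper; left: first
for c in (80,120,160,200): 
    col=g[100:200,c]; r=100+np.argmax(col>150); print('far',c,r,ray(d,(c,r),.067))
for r in (135,145):
    row=g[r]; cs=np.where(row[:330]>150)[0]; print('L/R',r,cs[0],cs[-1],ray(d,(cs[0],r),.067),ray(d,(cs[-1],r),.067))
t=snap('top');G=t['img'].min(2)
# near rim of case via left/right & far edge in the top image
for r in (205,225,245): 
    cs=np.where(G[r,90:230]>150)[0]+90; print('top',r,ray(t,(cs[0]-.5,r),.067),ray(t,(cs[-1]+.5,r),.067))
for c in (130,150,170):
    cs=np.where(G[170:262,c]>150)[0]+170; print('topfar',ray(t,(c,cs[0]-.5),.067))
E
```

```text
far 80 127 [0.6057 0.3519 0.067 ]
far 120 127 [0.6061 0.3162 0.067 ]
far 160 127 [0.6064 0.2805 0.067 ]
far 200 127 [0.6068 0.2449 0.067 ]
L/R 135 61 303 [0.5985 0.3699 0.067 ] [0.6006 0.1526 0.067 ]
L/R 145 62 302 [0.5896 0.3704 0.067 ] [0.5916 0.1531 0.067 ]
top 205 [0.5812 0.3948 0.067 ] [0.5818 0.1568 0.067 ]
top 225 [0.5278 0.4336 0.067 ] [0.5281 0.3454 0.067 ]
top 245 [0.4748 0.4322 0.067 ] [0.4759 0.1502 0.067 ]
topfar [0.6767 0.3285 0.067 ]
topfar [0.6768 0.2747 0.067 ]
topfar [0.5192 0.2185 0.067 ]
```

Call:
{"api": "step_arm", "payload": {
  "linear": [
    [-4, 0, 40],
    [0, 0, 40],
    [0, 0, 40],
    [0, 0, 17],
    [0, 0, 4],
    [0, 0, 0]
  ],
  "delta_rot": [
    [0, 0, 0],
    [0, 0, 0],
    [0, 0, 0],
    [0, 0, 0],
    [0, 0, 0],
    [0, 0, 0]
  ],
  "grip": [5, 5, 5, 5, 5, 5]
}}

```text
time_s: 15.9
tcp_pos: [0.5534, 0.1906, 0.0167]
ee_rot: [[1.0, 0.012, 0.002], [0.012, -1.0, 0.001], [0.002, -0.001, -1.0]]
wrist_force: [-0.2, -0.1, -3.0]
gripper_width: 0.206
gripper_force: 30.0
```

Call:
{"api": "step_arm", "payload": {
  "linear": [
    [0, 0, 0],
    [0, 0, 0],
    [0, 0, 0],
    [0, 0, 0],
    [0, 0, -20],
    [0, 0, -45],
    [0, 0, -50],
    [0, 0, -40],
    [0, 0, 0]
  ],
  "delta_rot": [
    [0, 0, 0],
    [0, 0, 0],
    [0, 0, 0],
    [0, 0, 0],
    [0, 0, 0],
    [0, 0, 0],
    [0, 0, 0],
    [0, 0, 0],
    [0, 0, 0]
  ],
  "grip": [45, 45, 45, 45, 45, 45, 45, 45, 45]
}}

```text
time_s: 17.02
tcp_pos: [0.5544, 0.1911, 0.1748]
ee_rot: [[1.0, 0.013, 0.008], [0.013, -1.0, 0.004], [0.008, -0.004, -1.0]]
wrist_force: [0.3, -0.2, 0.1]
gripper_width: 0.515
gripper_force: 0.0
```

```bash
python3 - <<'E'
from h import *
d=snap('top')
for p in packs(d): print(np.round(p,4))
goto(.5855,.0318,.1,22); goto(.5901,-.1028,.1,-19.6)
d=snap('wrist')
for r in landmark_of('wrist','pack1_mid'): print(r['score'],r['point'],ray(d,r['point'],.0275),ray(d,r['point'],.0325))
E
```

```text
[ 7.791e-01 -2.108e-01  3.519e+00  1.163e+03  7.000e+01  4.510e-02]
[ 6.886000e-01 -2.160000e-02  1.635699e+02  7.510000e+02  1.100000e+02
  6.490000e-02]
[ 5.90400e-01 -1.02900e-01  1.59908e+02  5.76000e+02  1.08000e+02
  6.58000e-02]
[5.86000e-01 3.20000e-02 2.22164e+01 5.80000e+02 1.12000e+02 6.39000e-02]
from [0.5528 0.1905 0.1722] th 0.7 -> shift [ 30.6 159.2  71.9] turn [-0.002 -0.003 -0.372] t 17.1
from [0.5528 0.1905 0.1722] th 0.7 -> shift [ 33.6 293.9  71.6] turn [-0.003 -0.002  0.354] t 17.1
0.77 [409.3, 148.1] [0.58138918 0.02915236 0.0275    ] [0.58196328 0.03157546 0.0325    ]
```

Call:
{"api": "step_arm", "payload": {
  "linear": [
    [9.7, 53, 0],
    [9.7, 53, 0],
    [9.7, 53, 0],
    [0, 0, 0],
    [0, 0, 0],
    [0, 0, 0],
    [0, 0, 0]
  ],
  "delta_rot": [
    [0, 0, 0],
    [0, 0, 0],
    [0, 0, 0],
    [0, 0, -0.124],
    [0, 0, -0.124],
    [0, 0, -0.124],
    [0, 0, 0]
  ],
  "grip": [55, 55, 55, 55, 55, 55, 55]
}}

```text
time_s: 18.05
tcp_pos: [0.5825, 0.0311, 0.1688]
ee_rot: [[0.928, 0.373, -0.003], [0.373, -0.928, -0.001], [-0.003, -0.0, -1.0]]
wrist_force: [0.4, 0.6, -0.8]
gripper_width: 0.631
gripper_force: 0.0
```

```bash
python3 - <<'E'
from h import *
goto(.584,.0318,.0065,22)
d=snap('wrist')
for r in landmark_of('wrist','pack1_mid'): print(r['score'],r['point'],ray(d,r['point'],.0275))
E
```

```text
from [0.5825 0.0311 0.1688] th 21.9 -> shift [  2.2   0.  162.3] turn [-0.     0.003 -0.001] t 18.1
0.68 [263.1, 170.0] [0.58523544 0.03046522 0.0275    ]
0.47 [375.3, 207.7] [ 0.59240391 -0.10454628  0.0275    ]
```

Call:
{"api": "step_arm", "payload": {
  "linear": [
    [2, 0, 40],
    [0, 0, 40],
    [0, 0, 40],
    [0, 0, 30],
    [0, 0, 12],
    [0, 0, 0]
  ],
  "delta_rot": [
    [0, 0, 0],
    [0, 0, 0],
    [0, 0, 0],
    [0, 0, 0],
    [0, 0, 0],
    [0, 0, 0]
  ],
  "grip": [55, 55, 55, 55, 55, 55]
}}

```text
time_s: 18.9
tcp_pos: [0.585, 0.0321, 0.0081]
ee_rot: [[0.927, 0.375, -0.001], [0.375, -0.927, -0.001], [-0.001, 0.0, -1.0]]
wrist_force: [-0.6, 0.2, 0.2]
gripper_width: 0.629
gripper_force: 0.0
```

Call:
{"api": "step_arm", "payload": {
  "linear": [
    [0, 0, 0],
    [0, 0, 0],
    [0, 0, 0],
    [0, 0, 0],
    [0, 0, 0],
    [0, 0, 0],
    [0, 0, 0]
  ],
  "delta_rot": [
    [0, 0, 0],
    [0, 0, 0],
    [0, 0, 0],
    [0, 0, 0],
    [0, 0, 0],
    [0, 0, 0],
    [0, 0, 0]
  ],
  "grip": [5, 5, 5, 5, 5, 5, 5]
}}

```text
time_s: 19.77
tcp_pos: [0.5854, 0.032, 0.0089]
ee_rot: [[0.927, 0.375, 0.0], [0.375, -0.927, -0.0], [0.0, 0.0, -1.0]]
wrist_force: [-1.1, -2.2, 3.6]
gripper_width: 0.203
gripper_force: 30.0
```

Call:
{"api": "step_arm", "payload": {
  "linear": [
    [0, 0, -30],
    [0, 0, -40],
    [0, 0, -40],
    [0, 0, -40],
    [0, 0, 0],
    [0, 0, 0]
  ],
  "delta_rot": [
    [0, 0, 0],
    [0, 0, 0],
    [0, 0, 0],
    [0, 0, 0],
    [0, 0, 0],
    [0, 0, 0]
  ],
  "grip": [5, 5, 5, 5, 5, 5]
}}

```text
time_s: 20.52
tcp_pos: [0.5833, 0.0322, 0.1563]
ee_rot: [[0.927, 0.374, -0.005], [0.374, -0.927, 0.0], [-0.004, -0.002, -1.0]]
wrist_force: [-0.0, -0.0, -4.3]
gripper_width: 0.21
gripper_force: 30.0
```

```bash
python3 - <<'E'
from h import *
goto(.5525,.26,.157,1)
E
```

```text
from [0.5833 0.0322 0.1563] th 22.0 -> shift [  56.6 -222.8   -0.6] turn [-0.001  0.004  0.366] t 20.5
```

Call:
{"api": "step_arm", "payload": {
  "linear": [
    [11.4, -44.5, 0],
    [11.4, -44.5, 0],
    [11.4, -44.5, 0],
    [11.4, -44.5, 0],
    [11.4, -44.5, 0],
    [0, 0, 0],
    [0, 0, 0],
    [0, 0, 0],
    [0, 0, 0]
  ],
  "delta_rot": [
    [0, 0, 0],
    [0, 0, 0],
    [0, 0, 0],
    [0, 0, 0],
    [0, 0, 0],
    [0, 0, 0.122],
    [0, 0, 0.122],
    [0, 0, 0.122],
    [0, 0, 0]
  ],
  "grip": [5, 5, 5, 5, 5, 5, 5, 5, 5]
}}

```text
time_s: 21.65
tcp_pos: [0.5532, 0.2591, 0.1557]
ee_rot: [[1.0, 0.019, -0.005], [0.019, -1.0, -0.003], [-0.005, 0.003, -1.0]]
wrist_force: [0.2, -0.3, -3.7]
gripper_width: 0.205
gripper_force: 30.0
```

```bash
python3 - <<'E'
from h import *
goto(.5525,.26,.016,1)
d=snap('wrist','w7.png')
a=cv2.imread('pics/w7.png')
E
```

```text
from [0.5532 0.2591 0.1557] th 1.1 -> shift [-1.000e-01 -1.300e+00  1.397e+02] turn [0.003 0.005 0.002] t 21.6
```

View pics/w7.png

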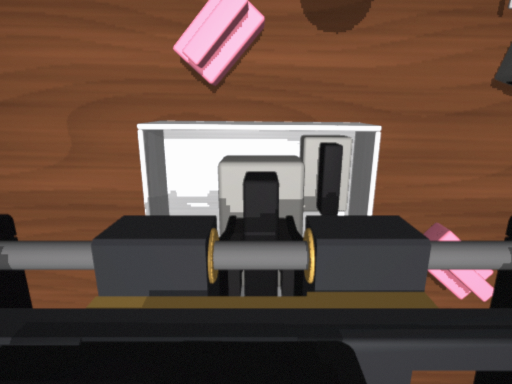

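Pack 1 lies flat at the right end of the case (cols 302–350), and the held pack lines up with the free space next to it. I'll lower it.

Call:
{"api": "step_arm", "payload": {
  "linear": [
    [0, -1, 40],
    [0, 0, 40],
    [0, 0, 40],
    [0, 0, 17],
    [0, 0, 4],
    [0, 0, 0]
  ],
  "delta_rot": [
    [0, 0, 0],
    [0, 0, 0],
    [0, 0, 0],
    [0, 0, 0],
    [0, 0, 0],
    [0, 0, 0]
  ],
  "grip": [5, 5, 5, 5, 5, 5]
}}

```text
time_s: 22.45
tcp_pos: [0.5555, 0.2614, 0.0186]
ee_rot: [[1.0, 0.019, 0.002], [0.019, -1.0, 0.001], [0.002, -0.001, -1.0]]
wrist_force: [-0.6, -0.2, -3.3]
gripper_width: 0.203
gripper_force: 30.0
```

Call:
{"api": "step_arm", "payload": {
  "linear": [
    [0, 0, 0],
    [0, 0, 0],
    [0, 0, 0],
    [0, 0, 0],
    [0, 0, -20],
    [0, 0, -45],
    [0, 0, -50],
    [0, 0, -40],
    [0, 0, 0]
  ],
  "delta_rot": [
    [0, 0, 0],
    [0, 0, 0],
    [0, 0, 0],
    [0, 0, 0],
    [0, 0, 0],
    [0, 0, 0],
    [0, 0, 0],
    [0, 0, 0],
    [0, 0, 0]
  ],
  "grip": [45, 45, 45, 45, 45, 45, 45, 45, 45]
}}

```text
time_s: 23.58
tcp_pos: [0.5567, 0.2621, 0.1771]
ee_rot: [[1.0, 0.019, 0.008], [0.019, -1.0, 0.005], [0.008, -0.005, -1.0]]
wrist_force: [-0.4, -0.8, -1.1]
gripper_width: 0.516
gripper_force: 0.0
```

```bash
python3 - <<'E'
from h import *
d=snap('top')
for p in packs(d): print(np.round(p,4))
goto(.5901,-.1028,.16,-19.6)
E
```

```text
[ 7.7870e-01 -2.1080e-01  1.0215e+00  1.1650e+03  7.0000e+01  4.5200e-02]
[ 6.886000e-01 -2.150000e-02  1.638233e+02  7.420000e+02  1.070000e+02
  6.560000e-02]
[ 5.90400e-01 -1.02900e-01  1.59908e+02  5.78000e+02  1.08000e+02
  6.58000e-02]
from [0.5551 0.2613 0.1744] th 1.0 -> shift [ 28.3 364.7  13.6] turn [-0.003 -0.002  0.36 ] t 23.6
```

Call:
{"api": "step_arm", "payload": {
  "linear": [
    [4, 52, 0],
    [4, 52, 0],
    [4, 52, 0],
    [4, 52, 0],
    [4, 52, 0],
    [4, 52, 0],
    [4, 52, 12],
    [0, 0, 0],
    [0, 0, 0],
    [0, 0, 0]
  ],
  "delta_rot": [
    [0, 0, 0],
    [0, 0, 0],
    [0, 0, 0],
    [0, 0, 0],
    [0, 0, 0],
    [0, 0, 0],
    [0, 0, 0],
    [0, 0, 0.122],
    [0, 0, 0.122],
    [0, 0, 0.122]
  ],
  "grip": [55, 55, 55, 55, 55, 55, 55, 55, 55, 55]
}}

```text
time_s: 24.88
tcp_pos: [0.5881, -0.1029, 0.1586]
ee_rot: [[0.938, -0.345, -0.004], [-0.345, -0.938, 0.0], [-0.003, 0.001, -1.0]]
wrist_force: [-0.3, 0.5, 0.1]
gripper_width: 0.631
gripper_force: 0.0
```

```bash
python3 - <<'E'
from h import *
goto(.5905,-.103,.0075,-20.1)
d=snap('wrist')
for r in landmark_of('wrist','pack1_mid'): print(r['score'],r['point'],ray(d,r['point'],.0275))
E
```

```text
from [ 0.5881 -0.1029  0.1586] th -20.2 -> shift [  2.8  -1.  151.1] turn [ 0.001  0.003 -0.002] t 24.9
```

Call:
{"api": "step_arm", "payload": {
  "linear": [
    [2, 0, 40],
    [0, 0, 40],
    [0, 0, 40],
    [0, 0, 22],
    [0, 0, 10],
    [0, 0, 0]
  ],
  "delta_rot": [
    [0, 0, 0],
    [0, 0, 0],
    [0, 0, 0],
    [0, 0, 0],
    [0, 0, 0],
    [0, 0, 0]
  ],
  "grip": [55, 55, 55, 55, 55, 55]
}}

```text
time_s: 25.72
tcp_pos: [0.5907, -0.1033, 0.0079]
ee_rot: [[0.94, -0.34, -0.002], [-0.34, -0.94, -0.0], [-0.001, 0.001, -1.0]]
wrist_force: [0.7, -0.2, 1.1]
gripper_width: 0.631
gripper_force: 0.0
```

Call:
{"api": "step_arm", "payload": {
  "linear": [
    [0, 0, 0],
    [0, 0, 0],
    [0, 0, 0],
    [0, 0, 0],
    [0, 0, 0],
    [0, 0, 0],
    [0, 0, 0]
  ],
  "delta_rot": [
    [0, 0, 0],
    [0, 0, 0],
    [0, 0, 0],
    [0, 0, 0],
    [0, 0, 0],
    [0, 0, 0],
    [0, 0, 0]
  ],
  "grip": [5, 5, 5, 5, 5, 5, 5]
}}

```text
time_s: 26.6
tcp_pos: [0.591, -0.1035, 0.0088]
ee_rot: [[0.94, -0.341, -0.0], [-0.341, -0.94, -0.0], [-0.0, 0.0, -1.0]]
wrist_force: [-1.2, -0.8, 3.1]
gripper_width: 0.205
gripper_force: 30.0
```

Call:
{"api": "step_arm", "payload": {
  "linear": [
    [0, 0, -30],
    [0, 0, -40],
    [0, 0, -40],
    [0, 0, -40],
    [0, 0, 0],
    [0, 0, 0]
  ],
  "delta_rot": [
    [0, 0, 0],
    [0, 0, 0],
    [0, 0, 0],
    [0, 0, 0],
    [0, 0, 0],
    [0, 0, 0]
  ],
  "grip": [5, 5, 5, 5, 5, 5]
}}

```text
time_s: 27.35
tcp_pos: [0.5895, -0.1029, 0.1563]
ee_rot: [[0.94, -0.341, -0.004], [-0.341, -0.94, 0.001], [-0.004, 0.0, -1.0]]
wrist_force: [-0.0, -1.0, -3.8]
gripper_width: 0.202
gripper_force: 30.0
```

```bash
python3 - <<'E'
from h import *
goto(.5525,.3275,.157,1)
E
```

```text
from [ 0.5895 -0.1029  0.1563] th -20.0 -> shift [-181.7 -391.9    0. ] turn [-0.001  0.004 -0.366] t 27.4
```

Call:
{"api": "step_arm", "payload": {
  "linear": [
    [-20.2, -43.5, 0],
    [-20.2, -43.5, 0],
    [-20.2, -43.5, 0],
    [-20.2, -43.5, 0],
    [-20.2, -43.5, 0],
    [-20.2, -43.5, 0],
    [-20.2, -43.5, 0],
    [-20.2, -43.5, 0],
    [-20.2, -43.5, 0]
  ],
  "delta_rot": [
    [0, 0, 0],
    [0, 0, 0],
    [0, 0, 0],
    [0, 0, 0],
    [0, 0, 0],
    [0, 0, 0],
    [0, 0, 0],
    [0, 0, 0],
    [0, 0, 0]
  ],
  "grip": [5, 5, 5, 5, 5, 5, 5, 5, 5]
}}

```text
time_s: 28.48
tcp_pos: [0.5519, 0.3275, 0.1552]
ee_rot: [[0.94, -0.341, -0.005], [-0.341, -0.94, -0.003], [-0.003, 0.005, -1.0]]
wrist_force: [0.7, -0.5, -3.0]
gripper_width: 0.206
gripper_force: 30.0
```

Call:
{"api": "step_arm", "payload": {
  "linear": [
    [0, 0, 0],
    [0, 0, 0],
    [0, 0, 0],
    [0, 0, 0]
  ],
  "delta_rot": [
    [0, 0, -0.122],
    [0, 0, -0.122],
    [0, 0, -0.122],
    [0, 0, 0]
  ],
  "grip": [5, 5, 5, 5]
}}

```text
time_s: 28.98
tcp_pos: [0.5524, 0.326, 0.1556]
ee_rot: [[1.0, 0.017, -0.004], [0.017, -1.0, -0.003], [-0.004, 0.003, -1.0]]
wrist_force: [-0.1, -0.6, -4.4]
gripper_width: 0.203
gripper_force: 30.0
```

```bash
python3 - <<'E'
from h import *
goto(.5525,.3275,.016,1)
d=snap('wrist','w8.png')
E
```

```text
from [0.5524 0.326  0.1556] th 0.9 -> shift [  0.8  -1.9 139.6] turn [ 0.003  0.004 -0.001] t 29.0
```

View pics/w8.png

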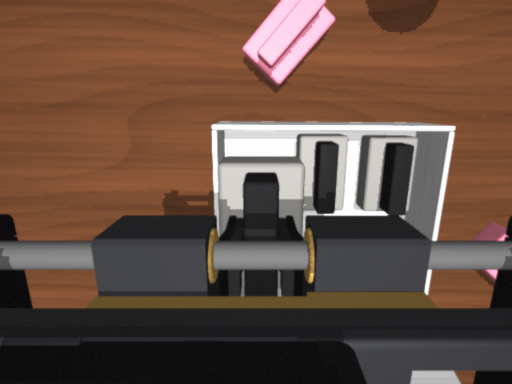

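Packs 1 and 2 lie flat (cols 302–345 and 365–412). Pack 3 hangs by the left wall, so I'll shift it 4 mm inward and open only to 34 mm.

Call:
{"api": "step_arm", "payload": {
  "linear": [
    [0, 4, 40],
    [0, 0, 40],
    [0, 0, 40],
    [0, 0, 17],
    [0, 0, 4],
    [0, 0, 0]
  ],
  "delta_rot": [
    [0, 0, 0],
    [0, 0, 0],
    [0, 0, 0],
    [0, 0, 0],
    [0, 0, 0],
    [0, 0, 0]
  ],
  "grip": [5, 5, 5, 5, 5, 5]
}}

```text
time_s: 29.78
tcp_pos: [0.5546, 0.3234, 0.0187]
ee_rot: [[1.0, 0.018, 0.002], [0.018, -1.0, 0.001], [0.002, -0.001, -1.0]]
wrist_force: [-0.3, 0.7, -2.9]
gripper_width: 0.204
gripper_force: 30.0
```

Call:
{"api": "step_arm", "payload": {
  "linear": [
    [0, 0, 0],
    [0, 0, 0],
    [0, 0, 0],
    [0, 0, 0],
    [0, 0, -20],
    [0, 0, -45],
    [0, 0, -50],
    [0, 0, -40],
    [0, 0, 0]
  ],
  "delta_rot": [
    [0, 0, 0],
    [0, 0, 0],
    [0, 0, 0],
    [0, 0, 0],
    [0, 0, 0],
    [0, 0, 0],
    [0, 0, 0],
    [0, 0, 0],
    [0, 0, 0]
  ],
  "grip": [34, 34, 34, 34, 34, 34, 34, 34, 34]
}}

```text
time_s: 30.9
tcp_pos: [0.5557, 0.3241, 0.1773]
ee_rot: [[1.0, 0.019, 0.007], [0.019, -1.0, 0.006], [0.007, -0.005, -1.0]]
wrist_force: [-0.2, 0.2, 0.3]
gripper_width: 0.395
gripper_force: 0.0
```

```bash
python3 - <<'E'
from h import *
d=snap('top')
for p in packs(d): print(np.round(p,4))
goto(.6886,-.0215,.16,-16.4)
E
```

```text
[ 7.7870e-01 -2.1090e-01  3.3406e+00  1.1650e+03  6.7000e+01  4.5100e-02]
[ 6.889000e-01 -2.160000e-02  1.637517e+02  7.450000e+02  1.060000e+02
  6.690000e-02]
from [0.5542 0.3233 0.1745] th 1.0 -> shift [128.1 347.2  13.9] turn [-0.003 -0.002  0.304] t 30.9
```

Call:
{"api": "step_arm", "payload": {
  "linear": [
    [16, 43.4, 0],
    [16, 43.4, 0],
    [16, 43.4, 0],
    [16, 43.4, 0],
    [16, 43.4, 0],
    [16, 43.4, 0],
    [16, 43.4, 0],
    [16, 43.4, 0],
    [0, 0, 12]
  ],
  "delta_rot": [
    [0, 0, 0],
    [0, 0, 0],
    [0, 0, 0],
    [0, 0, 0],
    [0, 0, 0],
    [0, 0, 0],
    [0, 0, 0],
    [0, 0, 0.15],
    [0, 0, 0.15]
  ],
  "grip": [50, 50, 50, 50, 50, 50, 50, 50, 50]
}}

```text
time_s: 32.08
tcp_pos: [0.6884, -0.0255, 0.1589]
ee_rot: [[0.958, -0.287, -0.001], [-0.287, -0.958, -0.001], [-0.001, 0.001, -1.0]]
wrist_force: [-0.2, 0.3, -0.6]
gripper_width: 0.572
gripper_force: 0.0
```

Call:
{"api": "step_arm", "payload": {
  "linear": [
    [0, 0, 0]
  ],
  "delta_rot": [
    [0, 0, 0]
  ],
  "grip": [50]
}}

```text
time_s: 32.2
tcp_pos: [0.6864, -0.0229, 0.1573]
ee_rot: [[0.961, -0.278, -0.006], [-0.278, -0.961, -0.0], [-0.006, 0.002, -1.0]]
wrist_force: [1.2, 0.2, 0.2]
gripper_width: 0.573
gripper_force: 0.0
```

```bash
python3 - <<'E'
from h import *
goto(.689,-.0218,.0075,-16.3)
d=snap('wrist','w9.png')
for r in landmark_of('wrist','pack1_mid'): print(r['score'],r['point'],ray(d,r['point'],.0275))
E
```

```text
from [ 0.6864 -0.0229  0.1573] th -16.1 -> shift [  3.1  -2.1 149.8] turn [0.002 0.006 0.003] t 32.2
```

View pics/w9.png

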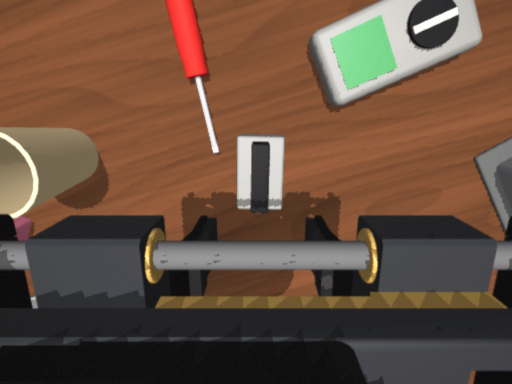

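The pack is centred (cols 237–284), and the screwdriver tip at (215,150), the meter and the cup are all clear of the fingers. I'll descend and grip.

Call:
{"api": "step_arm", "payload": {
  "linear": [
    [2, -1, 40],
    [0, 0, 40],
    [0, 0, 40],
    [0, 0, 20],
    [0, 0, 10],
    [0, 0, 0]
  ],
  "delta_rot": [
    [0, 0, 0],
    [0, 0, 0],
    [0, 0, 0],
    [0, 0, 0],
    [0, 0, 0],
    [0, 0, 0]
  ],
  "grip": [50, 50, 50, 50, 50, 50]
}}

```text
time_s: 33.05
tcp_pos: [0.6902, -0.0212, 0.0105]
ee_rot: [[0.961, -0.276, -0.0], [-0.276, -0.961, -0.0], [-0.0, 0.0, -1.0]]
wrist_force: [-0.3, -0.5, 0.4]
gripper_width: 0.574
gripper_force: 0.0
```

Call:
{"api": "step_arm", "payload": {
  "linear": [
    [0, 0, 0],
    [0, 0, 0],
    [0, 0, 0],
    [0, 0, 0],
    [0, 0, 0],
    [0, 0, 0],
    [0, 0, 0]
  ],
  "delta_rot": [
    [0, 0, 0],
    [0, 0, 0],
    [0, 0, 0],
    [0, 0, 0],
    [0, 0, 0],
    [0, 0, 0],
    [0, 0, 0]
  ],
  "grip": [5, 5, 5, 5, 5, 5, 5]
}}

```text
time_s: 33.92
tcp_pos: [0.6902, -0.022, 0.0109]
ee_rot: [[0.961, -0.278, 0.0], [-0.278, -0.961, -0.0], [0.0, 0.0, -1.0]]
wrist_force: [-1.0, -1.7, 3.3]
gripper_width: 0.205
gripper_force: 29.9
```

Call:
{"api": "step_arm", "payload": {
  "linear": [
    [0, 0, -30],
    [0, 0, -40],
    [0, 0, -40],
    [0, 0, -40],
    [0, 0, 0],
    [0, 0, 0]
  ],
  "delta_rot": [
    [0, 0, 0],
    [0, 0, 0],
    [0, 0, 0],
    [0, 0, 0],
    [0, 0, 0],
    [0, 0, 0]
  ],
  "grip": [5, 5, 5, 5, 5, 5]
}}

```text
time_s: 34.67
tcp_pos: [0.6889, -0.0213, 0.1584]
ee_rot: [[0.96, -0.278, -0.004], [-0.278, -0.96, 0.001], [-0.004, 0.0, -1.0]]
wrist_force: [0.6, -0.1, -2.8]
gripper_width: 0.205
gripper_force: 29.9
```

```bash
python3 - <<'E'
from h import *
goto(.462,.225,.157,1)
E
```

```text
from [ 0.6889 -0.0213  0.1584] th -16.2 -> shift [-286.5 -173.4    2.4] turn [-0.     0.004 -0.3  ] t 34.7
```

Call:
{"api": "step_arm", "payload": {
  "linear": [
    [-40.9, -24.8, 0],
    [-40.9, -24.8, 0],
    [-40.9, -24.8, 0],
    [-40.9, -24.8, 0],
    [-40.9, -24.8, 0],
    [-40.9, -24.8, 0],
    [-40.9, -24.8, 0],
    [0, 0, 0],
    [0, 0, 0],
    [0, 0, 0]
  ],
  "delta_rot": [
    [0, 0, 0],
    [0, 0, 0],
    [0, 0, 0],
    [0, 0, 0],
    [0, 0, 0],
    [0, 0, 0],
    [0, 0, 0],
    [0, 0, -0.15],
    [0, 0, -0.15],
    [0, 0, 0]
  ],
  "grip": [5, 5, 5, 5, 5, 5, 5, 5, 5, 5]
}}

```text
time_s: 35.92
tcp_pos: [0.4622, 0.2241, 0.1586]
ee_rot: [[1.0, 0.017, -0.003], [0.017, -1.0, -0.002], [-0.003, 0.002, -1.0]]
wrist_force: [0.6, 0.1, -3.3]
gripper_width: 0.199
gripper_force: 29.9
```

```bash
python3 - <<'E'
from h import *
goto(.462,.225,.019,1)
d=snap('side','s10.png')
for r in landmark_of('side','lid_edge'): print(r['score'],r['point'])
w=snap('wrist','w10.png')
a=cv2.imread('pics/s10.png')[110:384,150:500];b=cv2.imread('pics/w10.png')
cv2.imwrite('pics/c10.png',np.hstack([cv2.resize(a,(400,313),interpolation=2),cv2.resize(b,(400,313),interpolation=2)]))
E
```

```text
from [0.4622 0.2241 0.1586] th 0.9 -> shift [  0.2  -1.2 139.6] turn [ 0.002  0.003 -0.001] t 35.9
0.67 [318.3, 152.9]
```

View pics/c10.png

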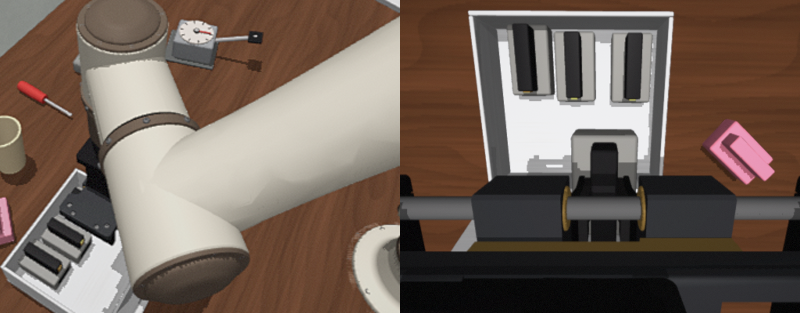

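The three packs sit flat in the far row, and the held one is above the free near half. I'll lower and release it.

Call:
{"api": "step_arm", "payload": {
  "linear": [
    [0, 0, 35],
    [0, 0, 35],
    [0, 0, 35],
    [0, 0, 25],
    [0, 0, 9],
    [0, 0, 0]
  ],
  "delta_rot": [
    [0, 0, 0],
    [0, 0, 0],
    [0, 0, 0],
    [0, 0, 0],
    [0, 0, 0],
    [0, 0, 0]
  ],
  "grip": [5, 5, 5, 5, 5, 5]
}}

```text
time_s: 36.83
tcp_pos: [0.4636, 0.2245, 0.0214]
ee_rot: [[1.0, 0.018, -0.0], [0.018, -1.0, -0.001], [-0.0, 0.001, -1.0]]
wrist_force: [-0.5, -0.0, -2.0]
gripper_width: 0.201
gripper_force: 29.9
```

Call:
{"api": "step_arm", "payload": {
  "linear": [
    [0, 0, 0],
    [0, 0, 0],
    [0, 0, 0],
    [0, 0, 0],
    [0, 0, -20],
    [0, 0, -45],
    [0, 0, -50],
    [0, 0, -40],
    [0, 0, 0]
  ],
  "delta_rot": [
    [0, 0, 0],
    [0, 0, 0],
    [0, 0, 0],
    [0, 0, 0],
    [0, 0, 0],
    [0, 0, 0],
    [0, 0, 0],
    [0, 0, 0],
    [0, 0, 0]
  ],
  "grip": [45, 45, 45, 45, 45, 45, 45, 45, 45]
}}

```text
time_s: 37.95
tcp_pos: [0.4653, 0.2261, 0.1805]
ee_rot: [[1.0, 0.019, 0.007], [0.019, -1.0, 0.005], [0.007, -0.005, -1.0]]
wrist_force: [-0.2, -0.3, -1.3]
gripper_width: 0.519
gripper_force: 0.0
```

Call:
{"api": "step_arm", "payload": {
  "linear": [
    [30, 50, 0],
    [30, 50, 0],
    [30, 50, 0],
    [20, 50, 0],
    [0, 50, 0],
    [0, 50, 0],
    [0, 40, 0],
    [0, 0, 0]
  ],
  "delta_rot": [
    [0, 0, 0],
    [0, 0, 0],
    [0, 0, 0],
    [0, 0, 0],
    [0, 0, 0],
    [0, 0, 0],
    [0, 0, 0],
    [0, 0, 0]
  ],
  "grip": [0, 0, 0, 0, 0, 0, 0, 0]
}}

```text
time_s: 38.95
tcp_pos: [0.5785, -0.1157, 0.1749]
ee_rot: [[1.0, 0.014, -0.003], [0.014, -1.0, 0.0], [-0.003, -0.0, -1.0]]
wrist_force: [-1.0, 0.9, -0.5]
gripper_width: 0.002
gripper_force: 0.0
```

```bash
python3 - <<'E'
from h import *
np.set_printoptions(precision=4,suppress=True)
print(sense()['tcp_pos'],sense()['joints'])
t=snap('top','t11.png');s=snap('side','s11.png')
P={}
for c,d in(('top',t),('side',s)):
    for n in ('lid_edge','case_hinge','lever_pad'):
        for r in landmark_of(c,n): print(c,n,round(r['score'],2),np.round(r['point'],1),ray(d,r['point'],.26),ray(d,r['point'],.0675),ray(d,r['point'],.085))
a=cv2.imread('pics/t11.png')[170:330,90:300];b=cv2.imread('pics/s11.png')[180:384,120:392]
cv2.imwrite('pics/c11.png',np.hstack([cv2.resize(a,(400,300),interpolation=2),cv2.resize(b,(400,300),interpolation=2)]))
E
```

```text
[ 0.5785 -0.1157  0.1749] [  4.4003  19.5627  -6.2251  -0.0151 -64.3803  86.4031]
top lid_edge 0.69 [135.  298.8] [0.3603 0.2591 0.26  ] [0.3345 0.3078 0.0675] [0.3369 0.3034 0.085 ]
top case_hinge 0.77 [154.7 268.8] [0.4274 0.2158 0.26  ] [0.413  0.2572 0.0675] [0.4143 0.2535 0.085 ]
top case_hinge 0.58 [133.2 297.5] [0.3632 0.2632 0.26  ] [0.3379 0.3126 0.0675] [0.3402 0.3081 0.085 ]
top lever_pad 0.84 [394.5 259. ] [ 0.4516 -0.3229  0.26  ] [ 0.4414 -0.3732  0.0675] [ 0.4423 -0.3686  0.085 ]
top lever_pad 0.65 [132.7 296.2] [0.366  0.2644 0.26  ] [0.3412 0.314  0.0675] [0.3435 0.3095 0.085 ]
top lever_pad 0.22 [135.6 212.9] [0.5533 0.2617 0.26  ] [0.5604 0.3109 0.0675] [0.5597 0.3064 0.085 ]
side lid_edge 0.63 [305.5 319.2] [0.3569 0.2605 0.26  ] [0.3768 0.1772 0.0675] [0.375  0.1848 0.085 ]
side lid_edge 0.36 [371.3 140.1] [ 0.4123 -0.1609  0.26  ] [ 0.4518 -0.3935  0.0675] [ 0.4482 -0.3723  0.085 ]
side case_hinge 0.93 [269.6 344.8] [0.383  0.3191 0.26  ] [0.4121 0.2567 0.0675] [0.4095 0.2624 0.085 ]
side lever_pad 0.7 [371.5 139.7] [ 0.4123 -0.1624  0.26  ] [ 0.4519 -0.3954  0.0675] [ 0.4483 -0.3742  0.085 ]
```

View pics/c11.png

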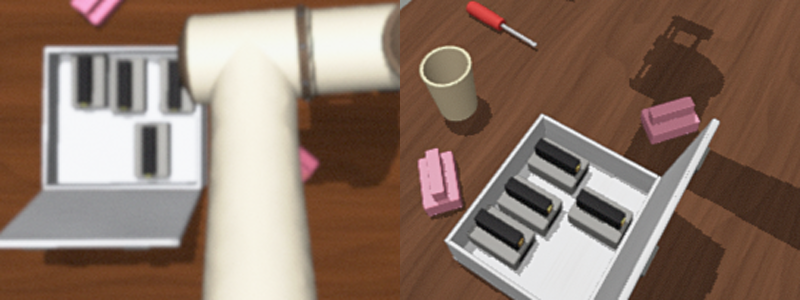

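All four packs lie flat in the case, three in the far row and one near, none above the rim. Next I go high over and behind the lid, on the robot's side.

Call:
{"api": "step_arm", "payload": {
  "linear": [
    [0, 0, -50],
    [0, 0, -50],
    [0, 0, 0]
  ],
  "delta_rot": [
    [0, 0, 0],
    [0, 0, 0],
    [0, 0, 0]
  ],
  "grip": [0, 0, 0]
}}

```text
time_s: 39.72
tcp_pos: [0.5821, -0.113, 0.2819]
ee_rot: [[1.0, 0.02, 0.011], [0.02, -1.0, -0.001], [0.011, 0.001, -1.0]]
wrist_force: [0.3, 0.1, 0.0]
gripper_width: 0.002
gripper_force: 0.0
```

Call:
{"api": "step_arm", "payload": {
  "linear": [
    [-28, -41.6, 0],
    [-28, -41.6, 0],
    [-28, -41.6, 0],
    [-28, -41.6, 0],
    [-28, -41.6, 0],
    [-28, -41.6, 0],
    [-28, -41.6, 0],
    [-28, -41.6, 0],
    [-28, -41.6, 0],
    [0, 0, 0]
  ],
  "delta_rot": [
    [0, 0, 0],
    [0, 0, 0],
    [0, 0, 0],
    [0, 0, 0],
    [0, 0, 0],
    [0, 0, 0],
    [0, 0, 0],
    [0, 0, 0],
    [0, 0, 0],
    [0, 0, 0]
  ],
  "grip": [0, 0, 0, 0, 0, 0, 0, 0, 0, 0]
}}

```text
time_s: 40.98
tcp_pos: [0.3188, 0.2584, 0.2759]
ee_rot: [[1.0, 0.024, -0.001], [0.024, -1.0, -0.0], [-0.001, 0.0, -1.0]]
wrist_force: [-0.5, -0.7, -0.1]
gripper_width: 0.005
gripper_force: 0.0
```

```bash
python3 - <<'E'
from h import *
goto(.322,.255,.207,0.8); print(sense()['joints'])
s=snap('side')
for r in landmark_of('side','lid_edge'): print(r['score'],r['point'])
E
```

```text
from [0.3188 0.2584 0.2759] th 1.4 -> shift [ 3.2  3.5 68.9] turn [0.    0.001 0.01 ] t 41.0
[ 6.19141184e+01 -2.80670598e+00 -1.85377965e+01 -3.44562258e-02
 -7.43094944e+01  2.94935710e+01]
0.89 [304.5, 318.0]
```

Call:
{"api": "step_arm", "payload": {
  "linear": [
    [0, 0, 34],
    [0, 0, 34],
    [0, 0, 0]
  ],
  "delta_rot": [
    [0, 0, 0],
    [0, 0, 0],
    [0, 0, 0]
  ],
  "grip": [0, 0, 0]
}}

```text
time_s: 41.45
tcp_pos: [0.3203, 0.2538, 0.2064]
ee_rot: [[1.0, 0.016, -0.003], [0.016, -1.0, -0.005], [-0.004, 0.005, -1.0]]
wrist_force: [-0.7, 0.4, 1.5]
gripper_width: 0.007
gripper_force: 0.0
```

Call:
{"api": "step_arm", "payload": {
  "linear": [
    [10, 0, 0],
    [10, 0, 0],
    [10, 0, 0],
    [10, 0, 0],
    [0, 0, 0]
  ],
  "delta_rot": [
    [0, 0, 0],
    [0, 0, 0],
    [0, 0, 0],
    [0, 0, 0],
    [0, 0, 0]
  ],
  "grip": [0, 0, 0, 0, 0]
}}

```text
time_s: 42.08
tcp_pos: [0.3618, 0.2573, 0.2085]
ee_rot: [[1.0, 0.017, 0.001], [0.017, -1.0, 0.0], [0.001, -0.0, -1.0]]
wrist_force: [-0.7, 0.5, -0.1]
gripper_width: 0.005
gripper_force: 0.0
```

```bash
python3 - <<'E'
from h import *
s=snap('side')
for r in landmark_of('side','lid_edge'): print(r['score'],r['point'])
for ph in (105,100,95,90): 
    a=np.radians(ph);print(ph,proj(s,[.411+.2*np.cos(a),.258,.0675+.2*np.sin(a)]))
E
```

```text
0.21 [268.7, 345.1]
105 [304.85937381 316.79149744]
100 [294.60768015 309.83240808]
95 [284.24448952 303.30917126]
90 [273.9152095  297.30223909]
```

Call:
{"api": "step_arm", "payload": {
  "linear": [
    [10, 0, 0],
    [10, 0, 0],
    [10, 0, 0],
    [10, 0, 0]
  ],
  "delta_rot": [
    [0, 0, 0],
    [0, 0, 0],
    [0, 0, 0],
    [0, 0, 0]
  ],
  "grip": [0, 0, 0, 0]
}}

```text
time_s: 42.68
tcp_pos: [0.4015, 0.2579, 0.2085]
ee_rot: [[1.0, 0.018, -0.0], [0.018, -1.0, -0.0], [-0.0, 0.0, -1.0]]
wrist_force: [-2.2, -1.3, 1.0]
gripper_width: 0.003
gripper_force: 1.1
```

```bash
python3 - <<'E'
from h import *
t=snap('top');s=snap('side')
for c,d in(('side',s),('top',t)):
  for r in silhouettes(c,'lid')+silhouettes(c,'lid_edge'):
    ys,xs=np.where(r['mask']); print(c,round(r['score'],2),r['point'],r['mask'].sum(),xs.min(),xs.max(),ys.min(),ys.max())
E
```

```text
side 0.75 [247.6, 361.2] 1352 227 280 322 383
side 0.69 [247.1, 362.0] 1349 228 270 338 383
side 0.28 [233.8, 158.8] 1035 214 249 135 178
top 0.57 [182.6, 271.7] 100 171 193 270 275
top 0.55 [392.5, 255.8] 336 381 403 225 266
```

The lid is being pushed at −2 N and is about upright. I'll now follow its arc over and down.

Call:
{"api": "step_arm", "payload": {
  "linear": [
    [20, 0, 0],
    [20, 0, 0],
    [21, 0, 7],
    [21, 0, 7]
  ],
  "delta_rot": [
    [0, 0, 0],
    [0, 0, 0],
    [0, 0, 0],
    [0, 0, 0]
  ],
  "grip": [0, 0, 0, 0]
}}

```text
time_s: 43.48
tcp_pos: [0.484, 0.2593, 0.1937]
ee_rot: [[1.0, 0.018, -0.001], [0.018, -1.0, -0.0], [-0.001, 0.0, -1.0]]
wrist_force: [-1.9, 0.1, 0.3]
gripper_width: 0.005
gripper_force: 0.8
```

Call:
{"api": "step_arm", "payload": {
  "linear": [
    [18.6, 0, 13.4],
    [18.6, 0, 13.4]
  ],
  "delta_rot": [
    [0, 0, 0],
    [0, 0, 0]
  ],
  "grip": [0, 0]
}}

```text
time_s: 43.72
tcp_pos: [0.5218, 0.26, 0.1669]
ee_rot: [[1.0, 0.018, 0.0], [0.018, -1.0, -0.0], [0.0, 0.0, -1.0]]
wrist_force: [-2.1, -0.2, -1.1]
gripper_width: 0.003
gripper_force: 0.6
```

```bash
python3 - <<'E'
from h import *
t=snap('top','t12.png');s=snap('side','s12.png');goto(.55,.258,.132,1)
for c,d in(('side',s),('top',t)):
  for r in silhouettes(c,'lid')[:2]:
    ys,xs=np.where(r['mask']); print(c,round(r['score'],2),r['point'],r['mask'].sum(),xs.min(),xs.max(),ys.min(),ys.max())
  for r in landmark_of(c,'lid_edge'): print(c,r)
for ph in (75,60,45,30): 
    a=np.radians(ph);X=[.411+.2*np.cos(a),.258,.0675+.2*np.sin(a)];print(ph,proj(s,X),proj(t,X))
E
```

```text
from [0.5216 0.2595 0.1652] th 0.9 -> shift [28.5  1.9 33.1] turn [ 0.002  0.002 -0.001] t 43.8
side 0.73 [260.3, 359.9] 1534 160 298 301 383
top 0.69 [157.9, 256.4] 3026 106 194 214 273
top 0.69 [163.9, 250.6] 3799 107 198 195 273
top {'point': [139.1, 211.9], 'score': 0.58}
75 [244.462125  282.9738591] [136.32843455 252.94296493]
60 [219.54435329 274.81502085] [138.94429132 231.54726604]
45 [200.94943885 272.76137157] [142.60103662 214.07602679]
30 [189.25291184 276.02450438] [146.88571374 201.76602802]
```

The lid edge is at row 212 in the top view, matching about 45° as planned.

Call:
{"api": "step_arm", "payload": {
  "linear": [
    [14.5, 0, 17.6],
    [14.5, 0, 17.6],
    [9.4, 0, 20.8],
    [9.4, 0, 20.8],
    [4, 0, 16],
    [2.5, 0, 14]
  ],
  "delta_rot": [
    [0, 0, 0],
    [0, 0, 0],
    [0, 0, 0],
    [0, 0, 0],
    [0, 0, 0],
    [0, 0, 0]
  ],
  "grip": [0, 0, 0, 0, 0, 0]
}}

```text
time_s: 44.78
tcp_pos: [0.574, 0.2606, 0.0593]
ee_rot: [[1.0, 0.018, -0.002], [0.018, -1.0, -0.001], [-0.002, 0.001, -1.0]]
wrist_force: [-0.5, -1.0, 0.6]
gripper_width: 0.004
gripper_force: 0.4
```

Call:
{"api": "step_arm", "payload": {
  "linear": [
    [0, 0, 7],
    [0, 0, 4],
    [0, 0, 0]
  ],
  "delta_rot": [
    [0, 0, 0],
    [0, 0, 0],
    [0, 0, 0]
  ],
  "grip": [0, 0, 0]
}}

```text
time_s: 45.15
tcp_pos: [0.5742, 0.2613, 0.0501]
ee_rot: [[1.0, 0.018, 0.0], [0.018, -1.0, 0.0], [0.0, -0.0, -1.0]]
wrist_force: [0.6, 0.6, 0.8]
gripper_width: 0.004
gripper_force: 0.0
```

Call:
{"api": "step_arm", "payload": {
  "linear": [
    [0, 0, 2],
    [0, 0, 1.5],
    [0, 0, 0]
  ],
  "delta_rot": [
    [0, 0, 0],
    [0, 0, 0],
    [0, 0, 0]
  ],
  "grip": [0, 0, 0]
}}

```text
time_s: 45.52
tcp_pos: [0.5747, 0.2615, 0.048]
ee_rot: [[1.0, 0.019, 0.002], [0.019, -1.0, 0.001], [0.002, -0.001, -1.0]]
wrist_force: [-1.3, -0.2, 5.4]
gripper_width: -0.0
gripper_force: 2.5
```

Call:
{"api": "step_arm", "payload": {
  "linear": [
    [0, 0, 1.5],
    [0, 0, 0]
  ],
  "delta_rot": [
    [0, 0, 0],
    [0, 0, 0]
  ],
  "grip": [0, 0]
}}

```text
time_s: 45.78
tcp_pos: [0.5748, 0.2615, 0.0479]
ee_rot: [[1.0, 0.019, 0.002], [0.019, -1.0, 0.001], [0.002, -0.001, -1.0]]
wrist_force: [-3.4, -0.7, 11.4]
gripper_width: 0.004
gripper_force: 5.4
```

Call:
{"api": "step_arm", "payload": {
  "linear": [
    [0, 0, 1.5],
    [0, 0, 0]
  ],
  "delta_rot": [
    [0, 0, 0],
    [0, 0, 0]
  ],
  "grip": [0, 0]
}}

```text
time_s: 46.02
tcp_pos: [0.5748, 0.2615, 0.0478]
ee_rot: [[1.0, 0.02, 0.002], [0.02, -1.0, 0.001], [0.002, -0.001, -1.0]]
wrist_force: [-6.0, -0.1, 16.8]
gripper_width: 0.0
gripper_force: 8.4
```

The force rises at a height matching a shut lid (top face at about 75.5 mm), so the lid is closed. Next, the counter.

Call:
{"api": "step_arm", "payload": {
  "linear": [
    [0, 0, -20],
    [0, 0, -45],
    [0, 0, -45],
    [0, 0, -20],
    [0, 0, 0]
  ],
  "delta_rot": [
    [0, 0, 0],
    [0, 0, 0],
    [0, 0, 0],
    [0, 0, 0],
    [0, 0, 0]
  ],
  "grip": [0, 0, 0, 0, 0]
}}

```text
time_s: 46.65
tcp_pos: [0.5751, 0.2618, 0.1756]
ee_rot: [[1.0, 0.018, 0.004], [0.018, -1.0, 0.003], [0.004, -0.003, -1.0]]
wrist_force: [0.5, -0.0, -0.6]
gripper_width: 0.009
gripper_force: 0.0
```

Call:
{"api": "step_arm", "payload": {
  "linear": [
    [-12.4, 52.4, 0],
    [-12.4, 52.4, 0],
    [-12.4, 52.4, 0],
    [-12.4, 52.4, 0],
    [-12.4, 52.4, 0],
    [-12.4, 52.4, 0],
    [-12.4, 52.4, 0],
    [-12.4, 52.4, 0],
    [-12.4, 52.4, 0],
    [-12.4, 52.4, 0]
  ],
  "delta_rot": [
    [0, 0, 0],
    [0, 0, 0],
    [0, 0, 0],
    [0, 0, 0],
    [0, 0, 0],
    [0, 0, 0],
    [0, 0, 0],
    [0, 0, 0],
    [0, 0, 0],
    [0, 0, 0]
  ],
  "grip": [0, 0, 0, 0, 0, 0, 0, 0, 0, 0]
}}

```text
time_s: 47.9
tcp_pos: [0.4584, -0.2663, 0.1718]
ee_rot: [[1.0, 0.018, -0.002], [0.018, -1.0, 0.001], [-0.002, -0.001, -1.0]]
wrist_force: [1.4, -0.3, -0.2]
gripper_width: 0.003
gripper_force: 0.0
```

Call:
{"api": "step_arm", "payload": {
  "linear": [
    [-12.4, 52.4, 0],
    [-12.4, 52.4, 0],
    [0, 0, 0],
    [0, 0, 0]
  ],
  "delta_rot": [
    [0, 0, 0],
    [0, 0, 0],
    [0, 0, 0],
    [0, 0, 0]
  ],
  "grip": [0, 0, 0, 0]
}}

```text
time_s: 48.4
tcp_pos: [0.4361, -0.3698, 0.1719]
ee_rot: [[1.0, 0.017, -0.002], [0.017, -1.0, 0.002], [-0.002, -0.002, -1.0]]
wrist_force: [-0.3, 1.4, 0.8]
gripper_width: 0.006
gripper_force: 0.0
```

```bash
python3 - <<'E'
from h import *
np.set_printoptions(precision=4,suppress=True)
goto(.438,-.370,.06,1)
t=snap('top','t13.png');w=snap('wrist','w13.png');s=snap('side')
for c,d in(('top',t),('wrist',w),('side',s)):
  for n,z in(('lever_pad',.085),('lid_edge',.0715),('counter',0)):
    for r in landmark_of(c,n)[:2]: print(c,n,round(r['score'],2),r['point'],ray(d,r['point'],z))
for p in packs(t): print(np.round(p,4))
E
```

```text
from [ 0.4361 -0.3698  0.1719] th 1.0 -> shift [  2.1   0.4 111.9] turn [-0.002  0.002 -0.   ] t 48.4
top lid_edge 0.63 [149.3, 192.6] [0.6143 0.2744 0.0715]
top counter 0.72 [373.2, 205.9] [ 0.5841 -0.3344  0.    ]
wrist lever_pad 0.9 [264.6, 180.8] [ 0.4394 -0.3724  0.085 ]
wrist counter 0.69 [234.1, 32.5] [ 0.5834 -0.3372  0.    ]
side lever_pad 0.54 [183.7, 294.6] [0.605  0.2659 0.085 ]
side lever_pad 0.5 [372.9, 143.1] [ 0.44   -0.3627  0.085 ]
side lid_edge 0.69 [185.2, 296.0] [0.6062 0.2624 0.0715]
side counter 0.77 [320.1, 151.2] [ 0.5801 -0.346  -0.    ]
[   0.7789   -0.2113    0.3768 1152.       85.        0.0449]
```

The lid edge is at z ≈ 71 mm where a shut lid puts it, and no packs remain on the bench. The wrist view confirms the pad at (0.439, −0.372), so I'll make the first stroke.

Call:
{"api": "step_arm", "payload": {
  "linear": [
    [2, 1, 40],
    [0, 0, 40],
    [0, 0, 20],
    [0, 0, 20],
    [0, 0, 20],
    [0, 0, 15],
    [0, 0, 10],
    [0, 0, 0]
  ],
  "delta_rot": [
    [0, 0, 0],
    [0, 0, 0],
    [0, 0, 0],
    [0, 0, 0],
    [0, 0, 0],
    [0, 0, 0],
    [0, 0, 0],
    [0, 0, 0]
  ],
  "grip": [0, 0, 0, 0, 0, 0, 0, 0]
}}

```text
time_s: 50.0
tcp_pos: [0.4368, -0.3718, 0.0082]
ee_rot: [[1.0, 0.018, -0.005], [0.018, -1.0, 0.001], [-0.005, -0.001, -1.0]]
wrist_force: [-6.5, -2.7, 5.4]
gripper_width: 0.004
gripper_force: 3.4
```

Call:
{"api": "step_arm", "payload": {
  "linear": [
    [0, 0, 3],
    [0, 0, 3],
    [0, 0, 0]
  ],
  "delta_rot": [
    [0, 0, 0],
    [0, 0, 0],
    [0, 0, 0]
  ],
  "grip": [0, 0, 0]
}}

```text
time_s: 50.38
tcp_pos: [0.437, -0.3719, 0.0049]
ee_rot: [[1.0, 0.019, -0.004], [0.019, -1.0, -0.0], [-0.004, 0.0, -1.0]]
wrist_force: [-8.0, 0.2, 15.8]
gripper_width: 0.005
gripper_force: 8.6
```

The hard stop is reached (16 N). I'll let the lever spring back and read the hand.

Call:
{"api": "step_arm", "payload": {
  "linear": [
    [0, 0, -20],
    [0, 0, -30],
    [0, 0, -30],
    [0, 0, 0],
    [0, 0, 0],
    [0, 0, 0]
  ],
  "delta_rot": [
    [0, 0, 0],
    [0, 0, 0],
    [0, 0, 0],
    [0, 0, 0],
    [0, 0, 0],
    [0, 0, 0]
  ],
  "grip": [0, 0, 0, 0, 0, 0]
}}

```text
time_s: 51.12
tcp_pos: [0.4382, -0.3709, 0.0811]
ee_rot: [[1.0, 0.018, -0.002], [0.018, -1.0, 0.001], [-0.002, -0.001, -1.0]]
wrist_force: [-0.3, 0.4, 0.2]
gripper_width: 0.001
gripper_force: 0.0
```

```bash
cat >> h.py <<'E'
def dial():
    """hand angle clockwise (deg) from the counter's -x, centre from white dial"""
    d=snap('side');im=d['img'].astype(int)
    R=(im[:,:,0]>130)&(im[:,:,1]<90)&(im[:,:,2]<90)
    M=np.zeros(R.shape,bool);M[115:180,285:355]=1
    P=np.array([ray(d,p,.071)[:2] for p in np.argwhere(R&M)[:,::-1]])
    W=(im.min(2)>175)&M
    Q=np.array([ray(d,p,.07)[:2] for p in np.argwhere(W)[:,::-1]])
    c,_=cv2.minEnclosingCircle(Q.astype(np.float32)); c=np.array(c)
    v=P.mean(0)-c; base=np.degrees(np.arctan2(-.370+.3345,.4395-.580))
    print('dial',len(P),len(Q),c,round((base-np.degrees(np.arctan2(v[1],v[0])))%360,1),np.hypot(*v))
E
python3 - <<'E'
from h import *
dial(); goto(.44,-.371,.0,1)
import cv2
d=cv2.imread('pics/side0.png')
import h
h.snap=lambda c,f=None,o=h.snap:dict(o(c),img=d[:,:,::-1])
h.dial()
E
```

```text
dial 6 381 [ 0.55368346 -0.33617458] 129.3 0.014084622892070344
from [ 0.4383 -0.3709  0.0812] th 1.0 -> shift [ 1.9  0.2 81.2] turn [-0.001  0.002  0.001] t 51.2
dial 6 386 [ 0.55368346 -0.33617458] 173.7 0.007889064592018389
```

```bash
cat >> h.py <<'E'
C0=np.array([.579,-.3345])
def dial2(c,img=None):
    d=snap(c);im=(d['img'] if img is None else img).astype(float)
    u,v=proj(d,[*C0,.072]);u,v=int(u),int(v);k=20
    w=im[v-k:v+k,u-k:u+k,0]-im[v-k:v+k,u-k:u+k,1:].mean(2)-35
    g=im[v-k:v+k,u-k:u+k,1]; w[w<0]=0
    ii=np.argwhere(w>0);P=np.array([ray(d,(b+u-k,a+v-k),.072)[:2] for a,b in ii]);ww=w[w>0]
    near=np.hypot(*(P-C0).T)<.033;P=P[near];ww=ww[near]
    m=(P*ww[:,None]).sum(0)/ww.sum();q=m-C0
    print(c,len(P),m,'r',round(np.hypot(*q),4),'cw deg',round((np.degrees(np.arctan2(-.0355,-.1395)-np.arctan2(q[1],q[0])))%360,1))
E
python3 - <<'E'
from h import *
for c in('side','top'):
    dial2(c,cv2.imread(f'pics/{c}0.png')[:,:,::-1]); dial2(c)
E
```

```text
side 16 [ 0.558678   -0.33455715] r 0.0203 cw deg 14.1
side 13 [ 0.5609242  -0.32342932] r 0.0212 cw deg 45.8
top 24 [ 0.56251808 -0.33804019] r 0.0169 cw deg 2.2
top 24 [ 0.5631698  -0.32702326] r 0.0175 cw deg 39.6
```

The hand moved on by one mark, from 2° to 40° in the top view. I'll do the second stroke the same way and check it.

Call:
{"api": "step_arm", "payload": {
  "linear": [
    [0, 0, 22],
    [0, 0, 22],
    [0, 0, 22],
    [0, 0, 15],
    [0, 0, 0],
    [0, 0, 0],
    [0, 0, -21],
    [0, 0, -30],
    [0, 0, -30]
  ],
  "delta_rot": [
    [0, 0, 0],
    [0, 0, 0],
    [0, 0, 0],
    [0, 0, 0],
    [0, 0, 0],
    [0, 0, 0],
    [0, 0, 0],
    [0, 0, 0],
    [0, 0, 0]
  ],
  "grip": [0, 0, 0, 0, 0, 0, 0, 0, 0]
}}

```text
time_s: 52.55
tcp_pos: [0.4391, -0.3714, 0.0835]
ee_rot: [[1.0, 0.018, 0.0], [0.018, -1.0, -0.0], [0.0, 0.0, -1.0]]
wrist_force: [-0.1, -0.1, -1.1]
gripper_width: 0.005
gripper_force: 0.0
```

Call:
{"api": "step_arm", "payload": {
  "linear": [
    [0, 0, 0],
    [0, 0, 0],
    [0, 0, 0]
  ],
  "delta_rot": [
    [0, 0, 0],
    [0, 0, 0],
    [0, 0, 0]
  ],
  "grip": [0, 0, 0]
}}

```text
time_s: 52.92
tcp_pos: [0.4382, -0.3708, 0.0811]
ee_rot: [[1.0, 0.018, -0.002], [0.018, -1.0, 0.001], [-0.002, -0.001, -1.0]]
wrist_force: [0.2, -0.0, -0.2]
gripper_width: 0.007
gripper_force: 0.0
```

```bash
python3 -c "
from h import *
dial2('side');dial2('top')"
```

```text
side 12 [ 0.56929333 -0.31632864] r 0.0206 cw deg 76.2
top 25 [ 0.56965224 -0.31691319] r 0.0199 cw deg 76.3
```

Two counts (76°). I'll do the third and fourth strokes the same way.

Call:
{"api": "step_arm", "payload": {
  "linear": [
    [0, 0, 22],
    [0, 0, 22],
    [0, 0, 22],
    [0, 0, 15],
    [0, 0, 0],
    [0, 0, 0],
    [0, 0, -21],
    [0, 0, -30],
    [0, 0, -30]
  ],
  "delta_rot": [
    [0, 0, 0],
    [0, 0, 0],
    [0, 0, 0],
    [0, 0, 0],
    [0, 0, 0],
    [0, 0, 0],
    [0, 0, 0],
    [0, 0, 0],
    [0, 0, 0]
  ],
  "grip": [0, 0, 0, 0, 0, 0, 0, 0, 0]
}}

```text
time_s: 54.15
tcp_pos: [0.4389, -0.3713, 0.0829]
ee_rot: [[1.0, 0.018, -0.001], [0.018, -1.0, 0.0], [-0.001, -0.0, -1.0]]
wrist_force: [0.1, -0.1, 0.8]
gripper_width: 0.002
gripper_force: 0.0
```

Call:
{"api": "step_arm", "payload": {
  "linear": [
    [0, 0, 0],
    [0, 0, 0],
    [0, 0, 0]
  ],
  "delta_rot": [
    [0, 0, 0],
    [0, 0, 0],
    [0, 0, 0]
  ],
  "grip": [0, 0, 0]
}}

```text
time_s: 54.52
tcp_pos: [0.4381, -0.3708, 0.0809]
ee_rot: [[1.0, 0.018, -0.003], [0.018, -1.0, 0.001], [-0.003, -0.002, -1.0]]
wrist_force: [0.1, 0.7, -0.8]
gripper_width: 0.006
gripper_force: 0.0
```

```bash
python3 -c "
from h import *
dial2('side');dial2('top')"
```

```text
side 13 [ 0.57844361 -0.31327709] r 0.0212 cw deg 102.8
top 20 [ 0.58153345 -0.31457169] r 0.0201 cw deg 111.5
```

Call:
{"api": "step_arm", "payload": {
  "linear": [
    [0, 0, 22],
    [0, 0, 22],
    [0, 0, 22],
    [0, 0, 15],
    [0, 0, 0],
    [0, 0, 0],
    [0, 0, -21],
    [0, 0, -30],
    [0, 0, -30]
  ],
  "delta_rot": [
    [0, 0, 0],
    [0, 0, 0],
    [0, 0, 0],
    [0, 0, 0],
    [0, 0, 0],
    [0, 0, 0],
    [0, 0, 0],
    [0, 0, 0],
    [0, 0, 0]
  ],
  "grip": [0, 0, 0, 0, 0, 0, 0, 0, 0]
}}

```text
time_s: 55.75
tcp_pos: [0.4389, -0.3713, 0.0829]
ee_rot: [[1.0, 0.018, -0.001], [0.018, -1.0, 0.0], [-0.001, -0.0, -1.0]]
wrist_force: [0.0, 0.8, -0.6]
gripper_width: 0.003
gripper_force: 0.0
```

Call:
{"api": "step_arm", "payload": {
  "linear": [
    [0, 0, -40],
    [0, 0, -40],
    [0, 0, 0],
    [0, 0, 0]
  ],
  "delta_rot": [
    [0, 0, 0],
    [0, 0, 0],
    [0, 0, 0],
    [0, 0, 0]
  ],
  "grip": [0, 0, 0, 0]
}}

```text
time_s: 56.25
tcp_pos: [0.4385, -0.3708, 0.1615]
ee_rot: [[1.0, 0.018, -0.001], [0.018, -1.0, 0.001], [-0.001, -0.001, -1.0]]
wrist_force: [-0.6, -0.2, -0.7]
gripper_width: 0.006
gripper_force: 0.0
```

```bash
python3 - <<'E'
from h import *
dial2('side');dial2('top')
t=snap('top');s=snap('side')
for c,d in(('top',t),('side',s)):
  for n,z in(('lid_edge',.0715),('mug',0),('meter',0),('driver',0),('pack1_mid',.0275)):
    for r in landmark_of(c,n)[:1]: print(c,n,round(r['score'],2),r['point'],np.round(ray(d,r['point'],z),4))
E
```

```text
side 16 [ 0.58922839 -0.31496382] r 0.0221 cw deg 131.9
top 24 [ 0.59295721 -0.31796081] r 0.0216 cw deg 144.4
top lid_edge 0.91 [153.4, 192.9] [0.6136 0.2634 0.0715]
top mug 0.66 [192.5, 141.9] [0.7637 0.1711 0.    ]
top meter 0.96 [320.7, 138.2] [ 0.7743 -0.19    0.    ]
top driver 0.72 [247.4, 127.9] [0.8036 0.0163 0.    ]
side lid_edge 0.58 [186.9, 298.0] [0.6006 0.2641 0.0715]
side mug 0.86 [158.6, 249.7] [0.7663 0.1775 0.    ]
side meter 0.87 [234.1, 160.0] [ 0.7811 -0.1787  0.    ]
side driver 0.8 [188.3, 201.0] [0.7996 0.0174 0.    ]
```

The hand reads four (144° = 4 × 36°). The lid is shut and the cup, meter and screwdriver are where they started.

```bash
python3 -c "
from station import *
print(finish_job())"
```

```text
the job is handed in; nothing more can be done
None
```

The job is handed in: all four grey packs lie flat in the case, the lid is shut, the counter reads 4, and the cup, meter, screwdriver and pink look-alikes were left alone.

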